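Put the class's paint jars away in the snap-lid drawer tub

ROBOT

A 6-joint arm with a two-finger parallel gripper is mounted at the origin on the work surface. World frame = base frame: x ahead of the robot, y to its left, z up, the work surface at z = 0. Lengths are in mm, angles in rad, forces in N, time in s.
With the tool pointing down it reaches from about 325 to 900 mm from the base axis. Payload 6.1 kg.
Tool frame: the origin (TCP) lies at the very end of the fingers, on their centre line; the grasp point (between the pads) lies 19 mm behind it; z points along the fingers, y is the line along which they close (so a half turn about z gives the same grasp; the last joint's range is limited). The gripper opens to 87 mm and grips with 3 to 60 N. Pads are 19 mm wide; open, the fingers measure 117 mm over their backs; the gripper's body (75 mm by 190 mm) begins 51 mm behind the grasp point.
Start: joints at [-0.126, 0.22, 1.526, -0, 1.395, -0.126], TCP at [624.993, -0.003, 222.538] pointing down, gripper open.
Joint ranges: [-2.98, 2.98], [-0.91, 2.08], [0.09, 2.57], [-1.24, 4.39], [0.2, 2.65], [-2.68, 2.68]. Speed limits (rad/s): [2.57, 2.57, 3.01, 3.14, 3.14, 3.14].

INTERFACE

Orientations are given as a unit quaternion [w, x, y, z].
In Python, from station import * gives the robot as it stands. The module is installed in compiled form; this text tells all that it offers.
- The arm moves only by the tool play_rows, never from a script. Its argument "deltas" is a list of rows, each an object with "delta_pos": the shift along the tool's x, y, z in cm, a list of three; "spin": the turn about the tool's z in rad. A call has 1 to 12 rows; each row is the pose to reach, as a shift and turn from the pose commanded when the call began, along the tool's axes at that moment; what a row does not reach only later rows make up. A row lasts 1/10 s, in which the tool goes at most 50 mm and 8.59 degrees, less where a joint would pass 70% of its speed; a pose out of reach is approached as far as the arm can. A call with a gripper value outside its range is refused whole. "jaw" is the closure, from 0 (fully open) to 1 (shut), set as the call begins (left out, the last holds). The fingers move at their own pace and stop on an object; the grip force is fixed at half the most. Time passes only in rows, so rows that repeat a pose let the fingers close. It gives the time, the measured TCP pose, the force, the opening and the grip force at its end, in the units of the state.
- get_obs(): the state, without advancing time (a new reading comes with each control period).
- camera(name): name is "scene" or "side" or "wrist"; returns a dict with "color" (480x640x3 uint8, red, green, blue), "fx", "fy", "cx", "cy" (pixels), "dist" ([k1, k2, p1, p2, k3] as OpenCV has them; the pictures are not rectified), "pose" (4x4, takes a point from camera to world coordinates). Camera axes: x right, y down, z forward; pixel columns grow to the right and rows downward; lengths in mm; the calibration is good to about 2 mm. A picture is of the moment at which its call begins. There is no depth.
- close_job(): hands the job in; it is judged then, once.
Trained networks look in a picture, given as the dict that the camera call returned (one of the last four; its "shot" number tells which), for a name from the list of things; names that differ only in an ending like _2 or _b are one class to them, and where a whole thing is asked for, a point or a joint stands for the part that bears it (a point fixed in the world has none). Each returns a list of dicts, best first, with "conf" (0 to 1); they miss things now and then, are a little off and sometimes report something else, mostly with a low value. They report only what shows in the picture. A call takes as long as a camera call.
- find_in(picture, target): "extent" ([left, top, right, bottom] in pixels, round what is visible of it).
- trace(picture, target): "mask" (480x640 bool, what is visible of it) and "extent" ([left, top, right, bottom] in pixels, round what is visible of it).
The state is a dict: "clock": time; "joint_pos": joint angles; "qvel": joint speeds; "effort": joint torques, N m; "tcp_pos": TCP position; "ee_rot": TCP orientation; "ft_force": force on the tool from outside, world axes, zero at the start; "moment": the same for the moment, N m; "finger_gap": opening from 0.0 (shut) to 1.0 (fully open); "grasp_force": force on a finger pad.
Only numpy, scipy, OpenCV 4.12 (cv2) and the standard library are available. Lean on these libraries where they do the work, as an engineer would, in place of code of your own. Each camera call takes 0.05 s, during which the arm holds its last target. There are 200 camera calls.

TASK

Craft class is over: put the paint jars away. Pull the cabinet's upper drawer right out, put every paint jar on the table into the tub inside it, snap the lime-green lid fully down onto the tub so that both side tabs click over it, and push the drawer fully shut. Leave the other things on the table where they are.

Things in the scene. Friction and masses are not known exactly. Their poses are not given: they have to be found in the camera images.
- drawer (a joint): How far the cabinet's deep upper drawer is pulled out, in m: 0 fully shut, 0.185 fully out (stop). It slides level along the -x axis of point drawer_handle; about 1.5 N of friction, no catch, stays where it is left. It may start slightly ajar.
- drawer_handle (a point): Middle of the upper drawer's steel bar handle: round bar, diameter 11 mm, 120 mm long along y, its axis 35 mm in front of the drawer front and 122 mm above the table, on two thin posts 51 mm either side of the middle. +x points into the cabinet, z up. The drawer front (244 mm wide, 14 mm thick) rises 26 mm above this point, the cabinet's top 35 mm.
- cabinet: White desktop cabinet with wooden drawer fronts, 250 x 250 mm, 157 mm high; origin under its centre, its front faces -x. Only the deep upper drawer is used; the shallow lower one does not open.
- tub_rim (a point): Centre of the mouth, at rim level (118 mm above the table), of the translucent tub fixed in the drawer, 130 mm behind the handle bar (+x). x into the cabinet, z up. Outside 140 (x) by 180 mm (y), inside 132 by 172, floor 55 mm below the rim. The drawer front rises 30 mm above the rim, 10 mm ahead of the tub. Drawer out, the cabinet (39 mm above the rim) begins 35 mm behind the tub.
- tab_left (a joint): Outward travel (m, 0 at rest, at most 0.008) of the lime-green springy snap tab, 50 mm wide, in the middle of the tub's +y side. Its nose slopes down inwards from 27 to 10 mm above the rim, to 88 mm from the tub's centre. The lid, pressed down (10 to 18 N in all for both tabs), pushes it out about 4 mm; it snaps back over the lid's edge and holds it down.
- tab_right (a joint): The same for the tab on the tub's -y side.
- lid_grip (a point): Lime-green lid: plate 144 x 184 x 5 mm, a 10 mm deep rounded locating rim below it (2 mm to spare all round in the tub), grip rib on top 16 mm thick (x), 80 long (y), 22 high. The point is the rib's centre, 26 mm above the lid's lowest edge. z up; either way round fits. 90 to 140 g. Snapped on, it is 16 mm above the tub's rim; merely lying on the tabs, about 18 mm higher.
- mat: Thin green cutting mat, 250 x 240 mm, flat on the table, to the left or the right of the cabinet: the jars start on it. Origin at its centre.
- brush: Paint brush, thin, 160 mm long, lying on the mat's far edge; not part of the job.
- scissors: Scissors with blue handles, lying on the table to the right of the cabinet; not part of the job.
- tube: White cardboard tube with a red stripe, diameter 80 mm, 95 mm tall; not part of the job.
- tea: Amber drink bottle with green cap, diameter 66 mm, 190 mm tall; not part of the job.
- cup: Paper cup, diameter 72 mm, 80 mm tall; not part of the job.
- bowl: White plastic bowl, diameter 120 mm, 45 mm high; not part of the job.
- glue: White glue bottle with green cap, diameter 36 mm, 105 mm tall, standing beside the cabinet; not part of the job.
- jar_pink_mid (a point): Closed square paint jar: pink body 32 x 32 x 30 mm, round white cap (diameter 31 mm, 10 mm high), 40 mm tall in all, 40 to 80 g. The point is its centre, 20 mm above its underside; z is up through the cap, x and y are square to the body's flat sides. It may be absent.
- jar_mustard_mid (a point): Closed square paint jar: mustard yellow body 32 x 32 x 30 mm, round white cap (diameter 31 mm, 10 mm high), 40 mm tall in all, 40 to 80 g. The point is its centre, 20 mm above its underside; z is up through the cap, x and y are square to the body's flat sides. It may be absent.
- jar_green_mid (a point): Closed square paint jar: dark green body 32 x 32 x 30 mm, round white cap (diameter 31 mm, 10 mm high), 40 mm tall in all, 40 to 80 g. The point is its centre, 20 mm above its underside; z is up through the cap, x and y are square to the body's flat sides. It may be absent.
- jar_blue_mid (a point): Closed square paint jar: blue body 32 x 32 x 30 mm, round white cap (diameter 31 mm, 10 mm high), 40 mm tall in all, 40 to 80 g. The point is its centre, 20 mm above its underside; z is up through the cap, x and y are square to the body's flat sides. It may be absent.
- jar_orange_mid (a point): Closed square paint jar: orange body 32 x 32 x 30 mm, round white cap (diameter 31 mm, 10 mm high), 40 mm tall in all, 40 to 80 g. The point is its centre, 20 mm above its underside; z is up through the cap, x and y are square to the body's flat sides. It may be absent.

How it is judged:
By the outcome, as a careful person would: the job done as asked, in the order asked, and still so for the second after the job is handed in, with the robot touching nothing.
Of jar_pink, jar_mustard, jar_green, jar_blue, jar_orange only 3 to 5 are there at a start; the rules pass over those that are not, and their reading is None.
At some moment in a run one of lid, jar_pink, jar_mustard, jar_green, jar_blue, jar_orange may be knocked a few centimetres aside while the robot is not near it.
Once in a run the grip may slacken for a moment while it holds something.
It also fails if it takes over 210 s, if anything falls off the work surface, if the arm or the gripper's body presses on something with over 40 N, if the wrist force passes 120 N, or if a joint passes its speed limit or range.

## Working session

There is one attempt and no reset: what is moved stays moved. The work goes in short steps, Python scripts to look and compute and a tool call to move; the robot and the scene stay as the last step left them, time stands still between calls to the robot, and variables do not carry over. Pictures are saved under pics/ and viewed, at most 14 in all, crops included, and the job is handed in when it is done.

Besides the shell and the picture viewer there is one more tool, called after ">>>" as a command line: name --argument value ..., lists and objects as JSON in quotes. play_rows: Moves the arm, as the interface text tells. Its arguments: {"type":"object","properties":{"deltas":{"type":"array","items":{"type":"object","properties":{"delta_pos":{"type":"array","items":{"type":"number"}},"spin":{"type":"number"}}}},"jaw":{"type":"number"}},"required":["deltas"]}

```bash
mkdir -p pics; cat > h.py <<'E'
from station import *
import numpy as np, cv2
def save(p,n): cv2.imwrite(f'pics/{n}.png',p['color'][:,:,::-1])
def ray(p,uv):
    K=np.array([[p['fx'],0,p['cx']],[0,p['fy'],p['cy']],[0,0,1.]])
    q=cv2.undistortPoints(np.array([[uv]],float),K,np.array(p['dist'],float))[0,0]
    T=np.array(p['pose']); return T[:3,3],T[:3,:3]@np.array([q[0],q[1],1])
def at_z(p,uv,z):
    o,d=ray(p,uv); return o+d*(z-o[2])/d[2]
def proj(p,P):
    K=np.array([[p['fx'],0,p['cx']],[0,p['fy'],p['cy']],[0,0,1.]])
    T=np.linalg.inv(np.array(p['pose']))
    r,_=cv2.Rodrigues(T[:3,:3]); return cv2.projectPoints(np.array(P,float).reshape(-1,3),r,T[:3,3],K,np.array(p['dist'],float))[0][:,0]
def tri(rs):
    A=np.zeros((3,3));b=np.zeros(3)
    for o,d in rs:
        d=d/np.linalg.norm(d);M=np.eye(3)-np.outer(d,d);A+=M;b+=M@o
    return np.linalg.solve(A,b)
NM=['jar_pink_mid','jar_mustard_mid','jar_green_mid','jar_blue_mid','jar_orange_mid']
E
python3 - <<'E'
from h import *
np.set_printoptions(precision=1,suppress=True)
o=get_obs();print(o)
for c in ['scene','side','wrist']:
    p=camera(c);save(p,c+'0');print(c,np.array(p['pose'])[:3,3],np.array(p['pose'])[:3,2])
    for n in NM+['drawer_handle','cabinet','tub_rim','lid_grip','mat','glue','tea','tube','cup','bowl']:
        r=trace(p,n)
        for x in r[:2]:
            if x['conf']<.3: continue
            v,u=np.nonzero(x['mask']);print(n,round(x['conf'],2),np.array(x['extent']),(u.mean(),v.mean()),at_z(p,(u.mean(),v.mean()),20))
E
```

```text
{'clock': 0.0, 'joint_pos': array([-0.1,  0.2,  1.5, -0. ,  1.4, -0.1]), 'qvel': array([-0.,  0.,  0.,  0.,  0.,  0.]), 'effort': array([ -0. , -49.5, -38.7,   0.1,   0.1,  -0. ]), 'tcp_pos': array([624.4,   0.1, 221.4]), 'ee_rot': array([-0. ,  0.7,  0.7, -0. ]), 'ft_force': array([-1. ,  1.1,  0.1]), 'moment': array([-0., -0., -0.]), 'grasp_force': 0.0, 'finger_gap': 0.9984310854839664}
scene [1016.4  569.8 1280.4] [-0.3 -0.4 -0.9]
jar_pink_mid 0.51 [296.5 218.8 333.  274.3] (np.float64(315.25618374558303), np.float64(245.8356890459364)) [587.   -4.3  20. ]
jar_pink_mid 0.45 [373.3 289.9 385.6 303.2] (np.float64(379.01408450704224), np.float64(296.98591549295776)) [544.5 259.5  20. ]
jar_green_mid 0.54 [398.1 297.5 413.4 309.1] (np.float64(406.0), np.float64(301.89312977099235)) [490.6 323.   20. ]
jar_green_mid 0.43 [239.7 114.1 271.9 139.5] (np.float64(254.67671691792296), np.float64(126.86934673366834)) [ 444.4 -573.4   20. ]
jar_blue_mid 0.49 [397.  297.  412.4 311.7] (np.float64(405.4971098265896), np.float64(302.242774566474)) [492.6 322.8  20. ]
jar_blue_mid 0.42 [393.9 274.
[... 3437 characters left out ...]
10056)) [550.6 377.8  20. ]
wrist [624.9  79.9 384.2] [ 0.  -0.3 -1. ]
jar_pink_mid 0.38 [243.3  23.4 640.  412.2] (np.float64(459.52020153734367), np.float64(182.8634555814754)) [751.   16.4  20. ]
drawer_handle 0.58 [245.6  33.2 367.7 415.9] (np.float64(322.61674329676333), np.float64(204.3018618837347)) [630.5  -3.2  20. ]
cabinet 0.86 [245.   21.1 640.  411.3] (np.float64(459.35376438649484), np.float64(182.9081749703667)) [750.9  16.4  20. ]
tub_rim 0.95 [242.   37.3 372.8 413.5] (np.float64(322.3585049239033), np.float64(204.38182632050135)) [630.3  -3.2  20. ]
lid_grip 0.85 [152.4 380.8 250.5 434.3] (np.float64(206.8888600363542), np.float64(411.18436769670217)) [ 509.6 -226.5   20. ]
```

```bash
python3 - <<'E'
import cv2,numpy as np
a=cv2.imread('pics/scene0.png')[100:400,200:500];b=cv2.imread('pics/side0.png')[160:430,180:450]
c=np.hstack([cv2.resize(a,(400,400)),cv2.resize(b,(400,400))]);cv2.imwrite('pics/v1.png',c)
E
```

```text
(no output)
```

View pics/v1.png

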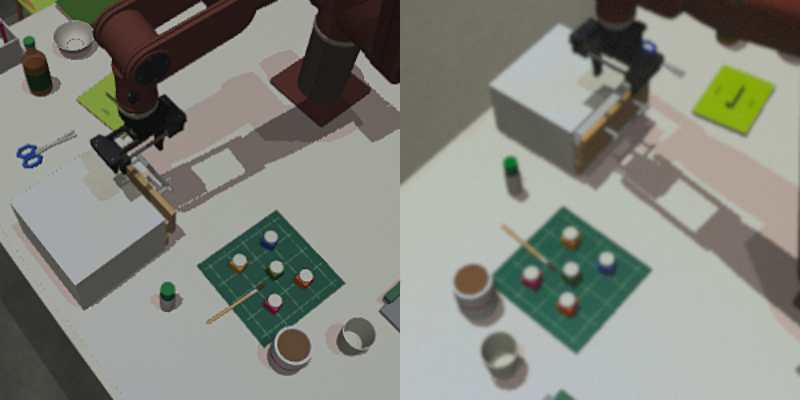

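View pics/wrist0.png

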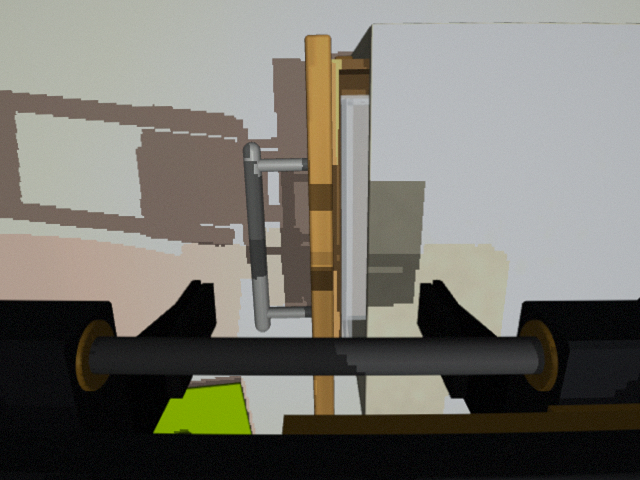

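The scene crop shows all five jars on the mat: orange, blue, green, pink and mustard. The lid lies flat to the right of the robot's front. In the wrist view the handle's ends are at about (252,148) and (263,325), and the drawer is slightly ajar.

```bash
python3 - <<'E'
from h import *
np.set_printoptions(precision=3,suppress=True)
o=get_obs();print(o['ee_rot'])
p=camera('wrist')
a=at_z(p,(252,148),122);b=at_z(p,(263,325),122);print(a,b,(a+b)/2,np.linalg.norm(a-b),np.arctan2(-(b-a)[0],(b-a)[1]))
# drawer front top edge (z=148), outer face left edge
for uv in [(306,37),(318,415),(331,37),(332,415),(372,25),(367,330)]: print(uv,at_z(p,uv,157 if uv[0]>340 else 148))
E
```

```text
[0.    0.707 0.707 0.   ]
[585.171  55.651 122.   ] [587.54  -66.681 122.   ] [586.356  -5.515 122.   ] 122.35487552392495 -3.1222333339032633
(306, 37) [619.465 115.11  148.   ]
(318, 415) [ 626.225 -121.473  148.   ]
(331, 37) [632.458 115.125 148.   ]
(332, 415) [ 635.815 -121.47   148.   ]
(372, 25) [652.494 119.417 157.   ]
(367, 330) [655.988 -50.473 157.   ]
```

>>> play_rows --deltas '[{"delta_pos": [-0.55,-2,0],"spin": -0.02},{"delta_pos": [-0.55,-3.86,0],"spin": -0.02},{"delta_pos": [-0.55,-3.86,0],"spin": -0.02},{"delta_pos": [-0.55,-3.86,2],"spin": -0.02},{"delta_pos": [-0.55,-3.86,4],"spin": -0.02},{"delta_pos": [-0.55,-3.86,6],"spin": -0.02},{"delta_pos": [-0.55,-3.86,6],"spin": -0.02}]' --jaw 0.65

```text
clock: 3.15
tcp_pos: [584.8, -5.2, 159.3]
ee_rot: [-0.002, 0.7, 0.714, -0.002]
ft_force: [-0.6, 0.1, -0.2]
finger_gap: 0.449
grasp_force: 0.0
```

```bash
python3 - <<'E'
from h import *
p=camera('wrist');save(p,'w1')
for c in (-6,6):print(proj(p,[586.4,-5.5+c*10,122]))
E
```

```text
[[317.28434176 371.68997826]]
[[322.8193351  152.05645472]]
```

View pics/w1.png

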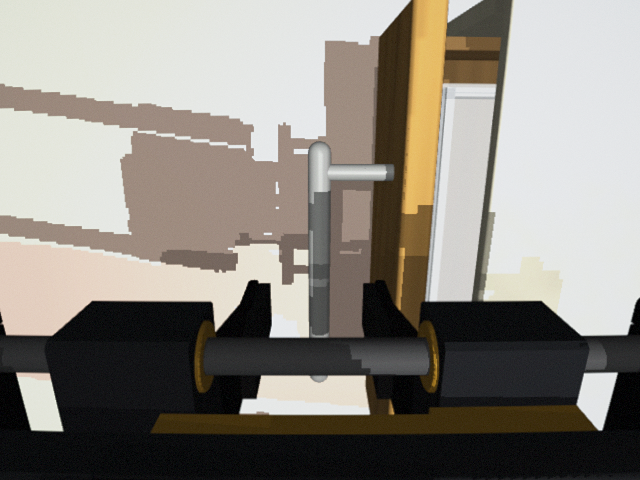

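The bar is upright at column 320, midway between the fingers at about 268 and 368.

>>> play_rows --deltas '[{"delta_pos": [0,0,0]},{"delta_pos": [0,0,0]},{"delta_pos": [0,0,2]},{"delta_pos": [0,0,4]},{"delta_pos": [0,0,5.4]},{"delta_pos": [0,0,5.4]}]' --jaw 0.66

```text
invalid input
```

>>> play_rows --deltas '[{"delta_pos": [0,0,0]},{"delta_pos": [0,0,0]},{"delta_pos": [0,0,0]},{"delta_pos": [0,0,0]},{"delta_pos": [0,0,0]}]' --jaw 1

```text
invalid input
```

>>> play_rows --deltas '[{"delta_pos": [0,0,0],"spin": 0},{"delta_pos": [0,0,0],"spin": 0},{"delta_pos": [0,0,2],"spin": 0},{"delta_pos": [0,0,4],"spin": 0},{"delta_pos": [0,0,5.4],"spin": 0},{"delta_pos": [0,0,5.4],"spin": 0}]' --jaw 0.66

```text
clock: 3.8
tcp_pos: [585.2, -5.3, 106.9]
ee_rot: [-0.001, 0.7, 0.714, -0.001]
ft_force: [-0.2, -0.3, 0.5]
finger_gap: 0.341
grasp_force: 0.0
```

>>> play_rows --deltas '[{"delta_pos": [0,0,0],"spin": 0},{"delta_pos": [0,0,0],"spin": 0},{"delta_pos": [0,0,0],"spin": 0},{"delta_pos": [0,0,0],"spin": 0},{"delta_pos": [0,0,0],"spin": 0}]' --jaw 1

```text
clock: 4.3
tcp_pos: [587.0, -5.6, 109.7]
ee_rot: [0.001, 0.7, 0.714, 0.0]
ft_force: [-2.2, -0.1, 4.7]
finger_gap: 0.112
grasp_force: 30.0
```

>>> play_rows --deltas '[{"delta_pos": [0,-1,0],"spin": 0},{"delta_pos": [0,-2.5,0],"spin": 0},{"delta_pos": [0,-4,0],"spin": 0},{"delta_pos": [0,-5.5,0],"spin": 0},{"delta_pos": [0,-7,0],"spin": 0},{"delta_pos": [0,-8.5,0],"spin": 0},{"delta_pos": [0,-10,0],"spin": 0},{"delta_pos": [0,-11.5,0],"spin": 0},{"delta_pos": [0,-13,0],"spin": 0},{"delta_pos": [0,-14.5,0],"spin": 0},{"delta_pos": [0,-15.5,0],"spin": 0},{"delta_pos": [0,-15.5,0],"spin": 0}]'

```text
clock: 5.5
tcp_pos: [430.8, -8.7, 109.6]
ee_rot: [0.001, 0.7, 0.714, 0.0]
ft_force: [-1.2, 1.2, 8.2]
finger_gap: 0.111
grasp_force: 30.0
```

>>> play_rows --deltas '[{"delta_pos": [0,-0.3,0],"spin": 0},{"delta_pos": [0,-0.6,0],"spin": 0},{"delta_pos": [0,-0.9,0],"spin": 0},{"delta_pos": [0,-0.9,0],"spin": 0}]'

```text
clock: 5.9
tcp_pos: [422.8, -8.8, 109.6]
ee_rot: [0.001, 0.7, 0.714, 0.001]
ft_force: [-1.2, 0.0, 8.5]
finger_gap: 0.113
grasp_force: 30.0
```

>>> play_rows --deltas '[{"delta_pos": [0,-0.3,0],"spin": 0},{"delta_pos": [0,-0.6,0],"spin": 0},{"delta_pos": [0,-0.9,0],"spin": 0},{"delta_pos": [0,-0.9,0],"spin": 0}]'

```text
clock: 6.3
tcp_pos: [420.7, -8.9, 109.8]
ee_rot: [0.007, 0.7, 0.714, 0.007]
ft_force: [32.6, 2.3, -23.1]
finger_gap: 0.114
grasp_force: 30.0
```

>>> play_rows --deltas '[{"delta_pos": [0,0.6,0],"spin": 0},{"delta_pos": [0,0.65,0],"spin": 0},{"delta_pos": [0,0.65,0],"spin": 0}]'

```text
clock: 6.6
tcp_pos: [420.9, -8.9, 109.6]
ee_rot: [0.001, 0.7, 0.714, 0.001]
ft_force: [1.2, 1.4, 7.9]
finger_gap: 0.117
grasp_force: 30.0
```

>>> play_rows --deltas '[{"delta_pos": [0,0,0],"spin": 0},{"delta_pos": [0,0,0],"spin": 0},{"delta_pos": [0,0,0],"spin": 0},{"delta_pos": [0,0,-2],"spin": 0},{"delta_pos": [0,0,-5],"spin": 0},{"delta_pos": [0,0,-9],"spin": 0},{"delta_pos": [0,0,-13],"spin": 0},{"delta_pos": [0,0,-17],"spin": 0},{"delta_pos": [0,0,-19],"spin": 0}]' --jaw 0.66

```text
clock: 7.5
tcp_pos: [420.6, -9.0, 302.0]
ee_rot: [0.002, 0.7, 0.714, 0.001]
ft_force: [0.4, 0.5, -0.3]
finger_gap: 0.337
grasp_force: 0.0
```

>>> play_rows --deltas '[{"delta_pos": [4,0.8,0],"spin": 0.02},{"delta_pos": [8,1.6,0],"spin": 0.02},{"delta_pos": [12,2.4,0],"spin": 0.02},{"delta_pos": [16,3.2,0],"spin": 0.02},{"delta_pos": [20,4,0],"spin": 0.02},{"delta_pos": [24,4.8,0],"spin": 0.02},{"delta_pos": [28,5.6,0],"spin": 0.02},{"delta_pos": [32,6.4,0],"spin": 0.02},{"delta_pos": [36,7.2,0],"spin": 0.02},{"delta_pos": [40,8,0],"spin": 0.02},{"delta_pos": [40,8,0],"spin": 0.02}]' --jaw 0

```text
clock: 8.6
tcp_pos: [490.9, 396.4, 296.0]
ee_rot: [-0.001, 0.706, 0.708, -0.001]
ft_force: [-0.3, -1.0, -0.6]
finger_gap: 0.998
grasp_force: 0.0
```

```bash
cat > jars.py <<'E'
from h import *
np.set_printoptions(precision=1,suppress=True)
def look(names=NM,pic=None,cams=('wrist',)):
    o=get_obs();print('t',round(o['clock'],1),'tcp',o['tcp_pos'],np.round(o['ee_rot'],3),'jaw',round(o['finger_gap'],2))
    for c in cams:
        p=camera(c)
        if pic: save(p,pic+c)
        for n in names:
            for x in trace(p,n)[:2]:
                if x['conf']<.35: continue
                m=x['mask'].astype(np.uint8);v,u=np.nonzero(m)
                e=x['extent'];z=20 if 'jar' in n else 13
                P=at_z(p,(u.mean(),v.mean()),z)
                print(c,n,round(x['conf'],2),'ext',np.array(e),P,m.sum())
    return p
E
python3 - <<'E'
from jars import *
look(pic='j1')
E
```

```text
t 8.6 tcp [490.9 396.4 296. ] [-0.   0.7  0.7 -0. ] jaw 1.0
wrist jar_pink_mid 0.89 ext [354.3 181.1 389.2 220.3] [549.6 379.9  20. ] 1040
wrist jar_mustard_mid 0.9 ext [348.4 281.1 381.5 323. ] [546.4 260.3  20. ] 987
wrist jar_mustard_mid 0.65 ext [256.4   2.1 340.3  67.1] [472.2 549.6  20. ] 4633
wrist jar_green_mid 0.64 ext [300.1 230.4 334.8 266.4] [491.7 324.3  20. ] 1029
wrist jar_blue_mid 0.81 ext [262.5 284.1 297.8 322.8] [449.  261.5  20. ] 1097
wrist jar_blue_mid 0.58 ext [297.5 231.8 332.5 267.5] [491.5 324.6  20. ] 1010
wrist jar_orange_mid 0.87 ext [265.6 181.6 301.3 221.3] [453.9 381.2  20. ] 1123
wrist jar_orange_mid 0.56 ext [255.6   0.1 343.3  65.3] [472.2 549.6  20. ] 4709
```

View pics/j1wrist.png

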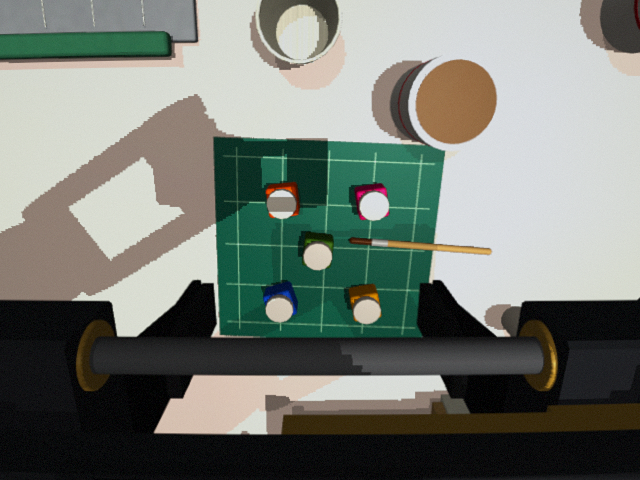

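The wrist view shows caps at pink (374,206), mustard (367,311), green (318,257), blue (279,310) and orange (281,205). The brush tip is near (350,242), so I'll grasp pink with the fingers closing along x.

```bash
python3 - <<'E'
from jars import *
p=camera('wrist')
for n,uv in dict(pink=(374,206),mustard=(367,311),green=(318,257),blue=(279,310),orange=(281.5,205)).items(): print(n,at_z(p,uv,40))
print(at_z(p,(350,242),3),at_z(p,(490,252),3)); print(get_obs()['tcp_pos'])
E
```

```text
pink [551.3 373.8  40. ]
mustard [548.4 254.   40. ]
green [493.7 318.   40. ]
blue [450.4 255.3  40. ]
orange [456.1 374.8  40. ]
[530.6 322.8   3. ] [694.3 310.4   3. ]
[492.1 391.6 298.9]
```

>>> play_rows --deltas '[{"delta_pos": [-0.5,2,1],"spin": 0},{"delta_pos": [-1,4,4],"spin": 0},{"delta_pos": [-1.6,5.9,7],"spin": 0},{"delta_pos": [-1.6,5.9,11],"spin": 0},{"delta_pos": [-1.6,5.9,15],"spin": 0},{"delta_pos": [-1.6,5.9,18],"spin": 0},{"delta_pos": [-1.6,5.9,18],"spin": 0},{"delta_pos": [-1.6,5.9,18],"spin": 0}]' --jaw 0.2

```text
clock: 9.75
tcp_pos: [551.1, 376.1, 119.2]
ee_rot: [-0.0, 0.707, 0.707, -0.0]
ft_force: [0.6, 0.3, 0.5]
finger_gap: 0.801
grasp_force: 0.0
```

```bash
python3 - <<'E'
from jars import *
p=look(['jar_pink_mid'],pic='j2')
t=get_obs()['tcp_pos'];print(proj(p,[t[0],t[1],40]))
E
```

```text
t 9.8 tcp [551.1 376.1 119.2] [-0.   0.7  0.7 -0. ] jaw 0.8
wrist jar_pink_mid 0.63 ext [283.5 197.7 343.6 264.2] [548.8 379.2  20. ] 2918
[[319.  242.7]]
```

View pics/j2wrist.png

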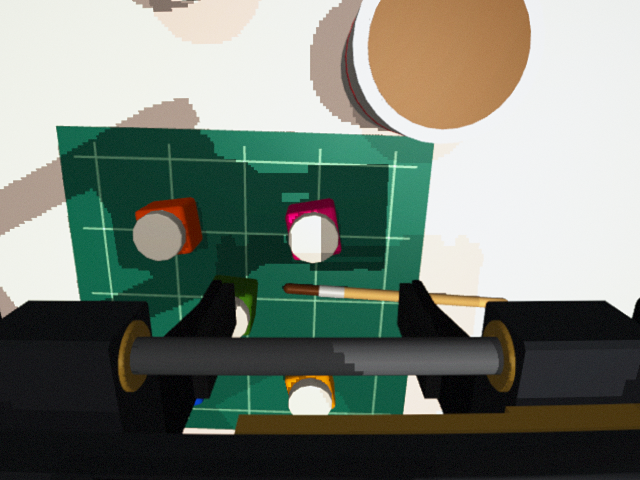

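The pink cap is at (313,238), so the jar is about 3 mm from under the TCP, at (548,379). This agrees with the trace values.

>>> play_rows --deltas '[{"delta_pos": [0.3,-0.25,2],"spin": 0},{"delta_pos": [0.3,-0.25,5],"spin": 0},{"delta_pos": [0.3,-0.25,8],"spin": 0},{"delta_pos": [0.3,-0.25,10.1],"spin": 0},{"delta_pos": [0.3,-0.25,10.1],"spin": 0}]' --jaw 0.2

```text
clock: 10.35
tcp_pos: [547.4, 379.2, 16.4]
ee_rot: [-0.0, 0.707, 0.707, -0.001]
ft_force: [-0.1, -0.6, 0.8]
finger_gap: 0.798
grasp_force: 0.0
```

>>> play_rows --deltas '[{"delta_pos": [0,0,0],"spin": 0},{"delta_pos": [0,0,0],"spin": 0},{"delta_pos": [0,0,0],"spin": 0},{"delta_pos": [0,0,0],"spin": 0},{"delta_pos": [0,0,0],"spin": 0},{"delta_pos": [0,0,0],"spin": 0}]' --jaw 1

```text
clock: 10.95
tcp_pos: [548.7, 379.9, 18.2]
ee_rot: [0.0, 0.707, 0.707, 0.0]
ft_force: [-0.8, -1.2, 2.8]
finger_gap: 0.379
grasp_force: 27.7
```

>>> play_rows --deltas '[{"delta_pos": [0,0,-1],"spin": 0},{"delta_pos": [0,0,-3],"spin": 0},{"delta_pos": [0,0,-6],"spin": 0},{"delta_pos": [0,0,-9],"spin": 0},{"delta_pos": [0,0,-12],"spin": 0},{"delta_pos": [0,0,-15],"spin": 0},{"delta_pos": [0,0,-18],"spin": 0},{"delta_pos": [0,0,-18],"spin": 0}]'

```text
clock: 11.75
tcp_pos: [551.1, 381.2, 204.3]
ee_rot: [0.001, 0.707, 0.707, 0.005]
ft_force: [1.4, 0.5, -0.2]
finger_gap: 0.384
grasp_force: 27.8
```

>>> play_rows --deltas '[{"delta_pos": [-3,0.4,0],"spin": -0.145},{"delta_pos": [-6,0.8,0],"spin": -0.29},{"delta_pos": [-9,1.2,0],"spin": -0.435},{"delta_pos": [-12,1.6,0],"spin": -0.58},{"delta_pos": [-15,2,0],"spin": -0.725},{"delta_pos": [-18,2.4,0],"spin": -0.87},{"delta_pos": [-21,2.8,0],"spin": -1.015},{"delta_pos": [-24,3.2,0],"spin": -1.16},{"delta_pos": [-27,3.6,0],"spin": -1.305},{"delta_pos": [-30,4,0],"spin": -1.45},{"delta_pos": [-33,4.5,0],"spin": -1.59},{"delta_pos": [-34.5,4.5,0],"spin": -1.59}]'

```text
clock: 12.95
tcp_pos: [593.3, 32.4, 196.9]
ee_rot: [-0.0, -0.01, 1.0, -0.0]
ft_force: [0.0, 0.2, 0.4]
finger_gap: 0.383
grasp_force: 27.8
```

>>> play_rows --deltas '[{"delta_pos": [0,0,0],"spin": 0},{"delta_pos": [0,0,0],"spin": 0}]'

```text
clock: 13.15
tcp_pos: [593.0, 35.3, 197.2]
ee_rot: [-0.0, -0.008, 1.0, 0.0]
ft_force: [-0.0, 0.6, 0.0]
finger_gap: 0.383
grasp_force: 27.8
```

```bash
python3 - <<'E'
from jars import *
p=look(['tub_rim','lid_grip'],pic='t1')
c=np.array([551,-6.3,118]);s=.021;R=np.array([[np.cos(s),-np.sin(s)],[np.sin(s),np.cos(s)]])
im=p['color'][:,:,::-1].copy()
P=[np.r_[c[:2]+R@np.array(v),118] for v in [(-70,-90),(70,-90),(70,90),(-70,90)]]
cv2.polylines(im,[proj(p,P).astype(int)],True,(0,0,255),1)
cv2.imwrite('pics/t1o.png',im)
E
```

```text
t 13.2 tcp [593.   35.3 197.2] [-0. -0.  1.  0.] jaw 0.38
wrist tub_rim 0.76 ext [  0.    1.  494.2 328. ] [538.3 -24.1  13. ] 112689
wrist lid_grip 0.78 ext [  0.   22.2  40.8 150.2] [ 509.3 -210.5   13. ] 3030
```

View pics/t1o.png

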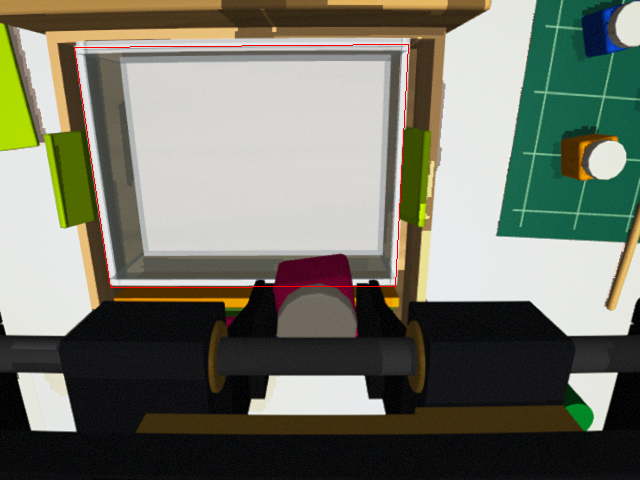

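The projected tub outline (red) matches the tub in the picture, so its centre is (551,-6). The jar is held just above the far left corner of the tub.

>>> play_rows --deltas '[{"delta_pos": [0,0,3],"spin": 0},{"delta_pos": [0,0,6],"spin": 0},{"delta_pos": [0,0,8.5],"spin": 0},{"delta_pos": [0,0,10.3],"spin": 0},{"delta_pos": [0,0,11.2],"spin": 0},{"delta_pos": [0,0,11.2],"spin": 0},{"delta_pos": [0,0,11.2],"spin": 0}]'

```text
clock: 14.0
tcp_pos: [594.0, 35.1, 86.4]
ee_rot: [0.001, -0.01, 1.0, -0.0]
ft_force: [-0.4, -0.5, -0.1]
finger_gap: 0.406
grasp_force: 2.7
```

>>> play_rows --deltas '[{"delta_pos": [0,0,0],"spin": 0},{"delta_pos": [0,0,0],"spin": 0},{"delta_pos": [0,0,0],"spin": 0},{"delta_pos": [0,0,-1.5],"spin": 0},{"delta_pos": [0,0,-4],"spin": 0},{"delta_pos": [0,0,-8],"spin": 0},{"delta_pos": [0,0,-11],"spin": 0},{"delta_pos": [0,0,-11],"spin": 0}]' --jaw 0.45

```text
clock: 14.8
tcp_pos: [597.0, 34.4, 203.2]
ee_rot: [0.006, -0.01, 1.0, -0.0]
ft_force: [0.9, -0.7, 1.2]
finger_gap: 0.549
grasp_force: 0.0
```

>>> play_rows --deltas '[{"delta_pos": [1,4,0],"spin": 0},{"delta_pos": [2,8,0],"spin": 0},{"delta_pos": [3,12,0],"spin": 0},{"delta_pos": [3.8,16,0],"spin": 0},{"delta_pos": [4.25,20,2],"spin": 0},{"delta_pos": [4.25,22.6,5],"spin": 0},{"delta_pos": [4.25,22.6,8],"spin": 0},{"delta_pos": [4.25,22.6,8],"spin": 0},{"delta_pos": [4.25,22.6,8],"spin": 0}]' --jaw 0.2

```text
clock: 15.7
tcp_pos: [546.2, 259.5, 115.7]
ee_rot: [-0.001, -0.01, 1.0, -0.0]
ft_force: [0.5, 0.3, 0.8]
finger_gap: 0.798
grasp_force: 0.0
```

```bash
python3 - <<'E'
from jars import *
look()
E
```

```text
t 15.7 tcp [546.2 259.5 115.7] [-0. -0.  1. -0.] jaw 0.8
wrist jar_mustard_mid 0.8 ext [286.9 201.7 344.3 270.1] [546.1 259.3  20. ] 2971
wrist jar_green_mid 0.72 ext [386.6 119.  460.5 182.2] [491.2 324.   20. ] 3431
wrist jar_blue_mid 0.82 ext [291.9  39.9 355.5 112.6] [447.7 261.   20. ] 3434
wrist jar_orange_mid 0.86 ext [485.2  60.9 572.2 121.5] [453.3 380.9  20. ] 4423
```

>>> play_rows --deltas '[{"delta_pos": [0,0,3],"spin": 0},{"delta_pos": [0,0,6],"spin": 0},{"delta_pos": [0,0,9],"spin": 0},{"delta_pos": [0,0,9.8],"spin": 0},{"delta_pos": [0,0,9.8],"spin": 0}]' --jaw 0.2

```text
clock: 16.5
tcp_pos: [545.7, 259.3, 16.6]
ee_rot: [-0.001, -0.009, 1.0, -0.0]
ft_force: [-0.2, 0.1, -0.2]
finger_gap: 0.801
grasp_force: 0.0
```

>>> play_rows --deltas '[{"delta_pos": [0,0,0],"spin": 0},{"delta_pos": [0,0,0],"spin": 0},{"delta_pos": [0,0,0],"spin": 0},{"delta_pos": [0,0,0],"spin": 0},{"delta_pos": [0,0,0],"spin": 0},{"delta_pos": [0,0,0],"spin": 0}]' --jaw 1

```text
clock: 17.1
tcp_pos: [546.8, 259.9, 18.0]
ee_rot: [0.0, -0.01, 1.0, 0.0]
ft_force: [0.0, -0.5, 2.5]
finger_gap: 0.388
grasp_force: 27.3
```

>>> play_rows --deltas '[{"delta_pos": [0,0,-3],"spin": 0},{"delta_pos": [0,0,-7],"spin": 0},{"delta_pos": [0,0,-11],"spin": 0},{"delta_pos": [0,-2,-15],"spin": 0},{"delta_pos": [-1,-6,-18],"spin": 0},{"delta_pos": [-2,-10,-18],"spin": 0},{"delta_pos": [-3,-14,-18],"spin": 0},{"delta_pos": [-4,-18,-18],"spin": 0},{"delta_pos": [-4.25,-22,-18],"spin": 0},{"delta_pos": [-4.25,-26,-18],"spin": 0},{"delta_pos": [-4.25,-30,-18],"spin": 0},{"delta_pos": [-4.25,-30.6,-18],"spin": 0}]'

```text
clock: 18.3
tcp_pos: [594.7, -49.6, 197.3]
ee_rot: [-0.0, -0.008, 1.0, -0.001]
ft_force: [-0.5, 0.1, -1.0]
finger_gap: 0.391
grasp_force: 27.4
```

>>> play_rows --deltas '[{"delta_pos": [0,0,0],"spin": 0},{"delta_pos": [0,0,3],"spin": 0},{"delta_pos": [0,0,6],"spin": 0},{"delta_pos": [0,0,8.5],"spin": 0},{"delta_pos": [0,0,10.4],"spin": 0},{"delta_pos": [0,0,11.2],"spin": 0},{"delta_pos": [0,0,11.2],"spin": 0}]'

```text
clock: 19.0
tcp_pos: [593.9, -43.8, 84.2]
ee_rot: [-0.001, -0.01, 1.0, 0.0]
ft_force: [-0.9, 0.2, -1.1]
finger_gap: 0.383
grasp_force: 27.4
```

>>> play_rows --deltas '[{"delta_pos": [0,0,0],"spin": 0},{"delta_pos": [0,0,0],"spin": 0},{"delta_pos": [0,0,0],"spin": 0},{"delta_pos": [0,0,-1.5],"spin": 0},{"delta_pos": [0,0,-5],"spin": 0},{"delta_pos": [0,0,-8],"spin": 0},{"delta_pos": [0,0,-11],"spin": 0},{"delta_pos": [0,0,-11],"spin": 0}]' --jaw 0.45

```text
clock: 19.8
tcp_pos: [598.4, -46.1, 203.1]
ee_rot: [0.005, -0.01, 1.0, -0.001]
ft_force: [0.4, -0.6, -0.2]
finger_gap: 0.548
grasp_force: 0.0
```

>>> play_rows --deltas '[{"delta_pos": [2,4,0],"spin": 0},{"delta_pos": [4,8,0],"spin": 0},{"delta_pos": [6,12,0],"spin": 0},{"delta_pos": [8,16,0],"spin": 0},{"delta_pos": [10,20,0],"spin": 0},{"delta_pos": [12,24,0],"spin": 0},{"delta_pos": [14,28,0],"spin": 0},{"delta_pos": [14,30.9,3],"spin": 0},{"delta_pos": [14,30.9,6],"spin": 0},{"delta_pos": [14,30.9,8],"spin": 0},{"delta_pos": [14,30.9,8],"spin": 0}]' --jaw 0.2

```text
clock: 20.9
tcp_pos: [446.3, 260.3, 112.6]
ee_rot: [-0.003, -0.01, 1.0, -0.001]
ft_force: [-0.8, -0.6, -0.7]
finger_gap: 0.802
grasp_force: 0.0
```

```bash
python3 - <<'E'
from jars import *
look()
E
```

```text
t 20.9 tcp [446.3 260.3 112.6] [-0. -0.  1. -0.] jaw 0.8
wrist jar_green_mid 0.87 ext [378.4 272.8 442.6 329.1] [484.5 317.5  20. ] 1329
wrist jar_blue_mid 0.64 ext [290.4 209.1 350.3 278.6] [448.7 260.8  20. ] 3022
wrist jar_orange_mid 0.79 ext [470.7 222.4 538.  289.4] [453.5 380.8  20. ] 3787
```

>>> play_rows --deltas '[{"delta_pos": [-0.1,0,3],"spin": 0},{"delta_pos": [-0.1,0,6],"spin": 0},{"delta_pos": [-0.1,0,9],"spin": 0},{"delta_pos": [-0.1,0,9.8],"spin": 0},{"delta_pos": [-0.1,0,9.8],"spin": 0}]' --jaw 0.2

```text
clock: 21.7
tcp_pos: [449.5, 260.6, 17.1]
ee_rot: [-0.001, -0.009, 1.0, -0.0]
ft_force: [-0.1, -0.6, 0.1]
finger_gap: 0.806
grasp_force: 0.0
```

>>> play_rows --deltas '[{"delta_pos": [0,0,0],"spin": 0},{"delta_pos": [0,0,0],"spin": 0},{"delta_pos": [0,0,0],"spin": 0},{"delta_pos": [0,0,0],"spin": 0},{"delta_pos": [0,0,0],"spin": 0},{"delta_pos": [0,0,0],"spin": 0}]' --jaw 1

```text
clock: 22.3
tcp_pos: [450.4, 261.2, 18.0]
ee_rot: [0.0, -0.01, 1.0, 0.0]
ft_force: [-1.0, 0.1, 4.2]
finger_gap: 0.385
grasp_force: 27.8
```

>>> play_rows --deltas '[{"delta_pos": [0,0,-3],"spin": 0},{"delta_pos": [0,0,-7],"spin": 0},{"delta_pos": [0,0,-11],"spin": 0},{"delta_pos": [0,-2,-15],"spin": 0},{"delta_pos": [-1,-6,-18],"spin": 0},{"delta_pos": [-2,-10,-18],"spin": 0},{"delta_pos": [-3,-14,-18],"spin": 0},{"delta_pos": [-4,-18,-18],"spin": 0},{"delta_pos": [-5,-22,-18],"spin": 0},{"delta_pos": [-5.6,-26,-18],"spin": 0},{"delta_pos": [-5.6,-30,-18],"spin": 0},{"delta_pos": [-5.6,-30.9,-18],"spin": 0}]'

```text
clock: 23.5
tcp_pos: [511.7, -50.5, 197.2]
ee_rot: [-0.0, -0.008, 1.0, -0.001]
ft_force: [-0.9, 1.0, -0.4]
finger_gap: 0.383
grasp_force: 27.8
```

>>> play_rows --deltas '[{"delta_pos": [0,0,0],"spin": 0},{"delta_pos": [0,0,0],"spin": 0},{"delta_pos": [0,0,3],"spin": 0},{"delta_pos": [0,0,6],"spin": 0},{"delta_pos": [0,0,8.5],"spin": 0},{"delta_pos": [0,0,10.4],"spin": 0},{"delta_pos": [0,0,11.2],"spin": 0},{"delta_pos": [0,0,11.2],"spin": 0}]'

```text
clock: 24.3
tcp_pos: [511.0, -45.4, 84.4]
ee_rot: [-0.001, -0.01, 1.0, 0.0]
ft_force: [-0.7, -0.5, -1.7]
finger_gap: 0.384
grasp_force: 27.8
```

>>> play_rows --deltas '[{"delta_pos": [0,0,0],"spin": 0},{"delta_pos": [0,0,0],"spin": 0},{"delta_pos": [0,0,0],"spin": 0},{"delta_pos": [0,0,-1.5],"spin": 0},{"delta_pos": [0,0,-5],"spin": 0},{"delta_pos": [0,0,-8],"spin": 0},{"delta_pos": [0,0,-11],"spin": 0},{"delta_pos": [0,0,-11],"spin": 0}]' --jaw 0.45

```text
clock: 25.1
tcp_pos: [515.3, -47.8, 201.6]
ee_rot: [0.005, -0.01, 1.0, -0.001]
ft_force: [0.5, -0.4, 0.5]
finger_gap: 0.549
grasp_force: 0.0
```

>>> play_rows --deltas '[{"delta_pos": [0,4,0],"spin": 0},{"delta_pos": [0.3,8,0],"spin": 0},{"delta_pos": [0.6,12,0],"spin": 0},{"delta_pos": [0.9,16,0],"spin": 0},{"delta_pos": [1.2,20,0],"spin": 0},{"delta_pos": [1.35,24,0],"spin": 0},{"delta_pos": [1.35,28,0],"spin": 0},{"delta_pos": [1.35,32,0],"spin": 0},{"delta_pos": [1.35,36,3],"spin": 0},{"delta_pos": [1.35,37.1,6],"spin": 0},{"delta_pos": [1.35,37.1,8],"spin": 0},{"delta_pos": [1.35,37.1,8],"spin": 0}]' --jaw 0.2

```text
clock: 26.3
tcp_pos: [488.4, 323.0, 111.3]
ee_rot: [-0.003, -0.01, 1.0, -0.002]
ft_force: [-0.2, -0.4, -0.8]
finger_gap: 0.802
grasp_force: 0.0
```

```bash
python3 - <<'E'
from jars import *
look()
E
```

```text
t 26.3 tcp [488.4 323.  111.3] [-0. -0.  1. -0.] jaw 0.8
wrist jar_pink_mid 0.49 ext [380.  157.2 446.5 219.8] [453.5 380.8  20. ] 3386
wrist jar_green_mid 0.58 ext [289.1 211.6 345.7 278.3] [491.  324.1  20. ] 3105
```

>>> play_rows --deltas '[{"delta_pos": [0,0,3],"spin": 0},{"delta_pos": [0,0,6],"spin": 0},{"delta_pos": [0,0,9],"spin": 0},{"delta_pos": [0,0,9.8],"spin": 0},{"delta_pos": [0,0,9.8],"spin": 0}]' --jaw 0.2

```text
clock: 27.1
tcp_pos: [490.8, 323.3, 17.0]
ee_rot: [-0.001, -0.009, 1.0, -0.0]
ft_force: [-0.7, -0.2, 0.6]
finger_gap: 0.798
grasp_force: 0.0
```

>>> play_rows --deltas '[{"delta_pos": [0,0,0],"spin": 0},{"delta_pos": [0,0,0],"spin": 0},{"delta_pos": [0,0,0],"spin": 0},{"delta_pos": [0,0,0],"spin": 0},{"delta_pos": [0,0,0],"spin": 0},{"delta_pos": [0,0,0],"spin": 0}]' --jaw 1

```text
clock: 27.7
tcp_pos: [491.5, 323.9, 17.9]
ee_rot: [0.0, -0.01, 1.0, 0.0]
ft_force: [-0.9, -0.2, 1.3]
finger_gap: 0.38
grasp_force: 28.1
```

>>> play_rows --deltas '[{"delta_pos": [0,0,-4],"spin": 0},{"delta_pos": [0,0,-8],"spin": 0},{"delta_pos": [0,-1,-12],"spin": 0},{"delta_pos": [0,-4,-16],"spin": 0},{"delta_pos": [-1,-8,-18],"spin": 0},{"delta_pos": [-2,-12,-18],"spin": 0},{"delta_pos": [-3,-16,-18],"spin": 0},{"delta_pos": [-4,-20,-18],"spin": 0},{"delta_pos": [-5,-24,-18],"spin": 0},{"delta_pos": [-5.4,-28,-18],"spin": 0},{"delta_pos": [-5.4,-32,-18],"spin": 0},{"delta_pos": [-5.4,-33.1,-18],"spin": 0}]'

```text
clock: 28.9
tcp_pos: [551.5, -9.7, 197.3]
ee_rot: [-0.0, -0.008, 1.0, -0.001]
ft_force: [0.8, -0.7, 0.8]
finger_gap: 0.379
grasp_force: 28.2
```

>>> play_rows --deltas '[{"delta_pos": [0,0,0],"spin": 0},{"delta_pos": [0,0,0],"spin": 0},{"delta_pos": [0,0,3],"spin": 0},{"delta_pos": [0,0,6],"spin": 0},{"delta_pos": [0,0,8.5],"spin": 0},{"delta_pos": [0,0,10.4],"spin": 0},{"delta_pos": [0,0,11.2],"spin": 0},{"delta_pos": [0,0,11.2],"spin": 0}]'

```text
clock: 29.7
tcp_pos: [568.0, -5.6, 102.8]
ee_rot: [0.018, -0.011, 1.0, -0.002]
ft_force: [1.6, 4.6, 61.9]
finger_gap: 0.365
grasp_force: 52.0
```

Something in the tub is blocking the jar, so I'm backing up to look.

>>> play_rows --deltas '[{"delta_pos": [0,0,-3],"spin": 0},{"delta_pos": [0,0,-6],"spin": 0},{"delta_pos": [0,0,-9],"spin": 0},{"delta_pos": [0,0,-12],"spin": 0},{"delta_pos": [4,0,-14],"spin": 0},{"delta_pos": [8,0,-16],"spin": 0},{"delta_pos": [8,0,-16],"spin": 0}]'

```text
clock: 30.4
tcp_pos: [470.2, -5.8, 249.0]
ee_rot: [0.002, -0.011, 1.0, -0.0]
ft_force: [0.4, 0.5, -0.5]
finger_gap: 0.366
grasp_force: 30.0
```

```bash
python3 - <<'E'
from jars import *
look(pic='t2',cams=('wrist','scene'))
a=cv2.imread('pics/t2scene.png')[160:340,200:440];b=cv2.imread('pics/t2wrist.png')
cv2.imwrite('pics/t2.png',np.hstack([cv2.resize(a,(480,360)),cv2.resize(b[:360,160:480],(320,360))]))
E
```

```text
t 30.4 tcp [470.2  -5.8 249. ] [ 0. -0.  1. -0.] jaw 0.37
wrist jar_green_mid 0.89 ext [271.7 267.7 363.4 391.2] [595.6  -2.8  20. ] 6662
wrist jar_blue_mid 0.68 ext [ 40.5 325.2  78.  432.3] [ 715.9 -294.3   20. ] 1193
wrist jar_blue_mid 0.59 ext [243.9 255.2 287.3 292.2] [547.1 -57.6  20. ] 987
wrist jar_orange_mid 0.66 ext [  0.  118.6 131.6 273.8] [ 479.5 -257.    20. ] 16573
scene jar_pink_mid 0.67 ext [311.8 237.4 321.4 250.7] [577.8   4.4  20. ] 99
scene jar_pink_mid 0.48 ext [294.7 198.6 311.1 210.2] [ 517.7 -165.3   20. ] 97
scene jar_mustard_mid 0.54 ext [312.6 216.8 325.1 231.5] [535.9 -60.3  20. ] 138
scene jar_orange_mid 0.49 ext [420.5 303.  431.3 316. ] [453.8 380.1  20. ] 135
scene jar_orange_mid 0.37 ext [359.8 331.6 371.4 338.8] [655.3 324.7  20. ] 17
```

View pics/t2.png

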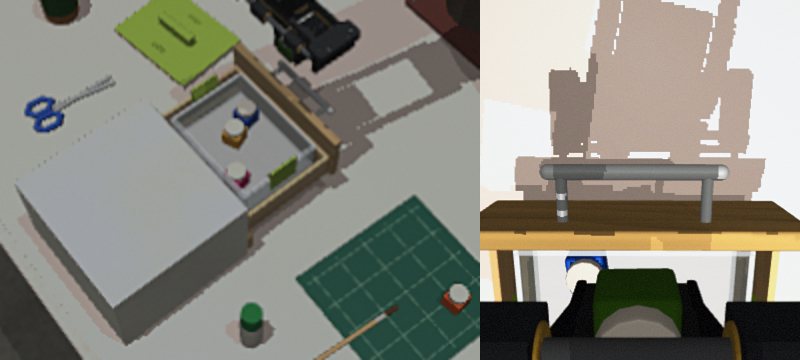

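The scene shows mustard shifted close to blue, with pink still in the far corner. I'll locate everything, including the handle (wrist pixels about (227,172) to (402,172)).

```bash
python3 - <<'E'
from jars import *
p=camera('wrist')
a=at_z(p,(227,172),122);b=at_z(p,(402,172),122);print('handle',a,b,(a+b)/2)
for c in ('scene','side'):
    p=camera(c)
    for n in NM:
        for x in trace(p,n)[:2]:
            if x['conf']<.35: continue
            v,u=np.nonzero(x['mask']);print(c,n,round(x['conf'],2),(u.mean().round(),v.mean().round()),at_z(p,(u.mean(),v.mean()),85))
    save(p,'t3'+c)
b=cv2.imread('pics/t3side.png')[190:290,280:380];a=cv2.imread('pics/t3scene.png')[190:290,250:350]
cv2.imwrite('pics/t3.png',np.hstack([cv2.resize(a,(400,400),interpolation=cv2.INTER_CUBIC),cv2.resize(b,(400,400),interpolation=cv2.INTER_CUBIC)]))
E
```

```text
handle [434.8 -69.7 122. ] [432.4  49.6 122. ] [433.6 -10.  122. ]
scene jar_pink_mid 0.49 (np.float64(319.0), np.float64(246.0)) [600.4  34.2  85. ]
scene jar_mustard_mid 0.51 (np.float64(330.0), np.float64(226.0)) [527.8  -4.   85. ]
scene jar_mustard_mid 0.48 (np.float64(317.0), np.float64(226.0)) [559.8 -29.9  85. ]
scene jar_green_mid 0.58 (np.float64(343.0), np.float64(185.0)) [ 390.6 -103.4   85. ]
scene jar_blue_mid 0.58 (np.float64(323.0), np.float64(216.0)) [521.  -46.1  85. ]
scene jar_orange_mid 0.73 (np.float64(427.0), np.float64(309.0)) [484.7 390.6  85. ]
side jar_mustard_mid 0.7 (np.float64(346.0), np.float64(249.0)) [560.  -28.7  85. ]
side jar_green_mid 0.48 (np.float64(339.0), np.float64(256.0)) [561.    6.2  85. ]
side jar_blue_mid 0.6 (np.float64(357.0), np.float64(251.0)) [526.4 -47.2  85. ]
side jar_orange_mid 0.63 (np.float64(292.0), np.float64(365.0)) [432.2 402.3  85. ]
```

View pics/t3.png

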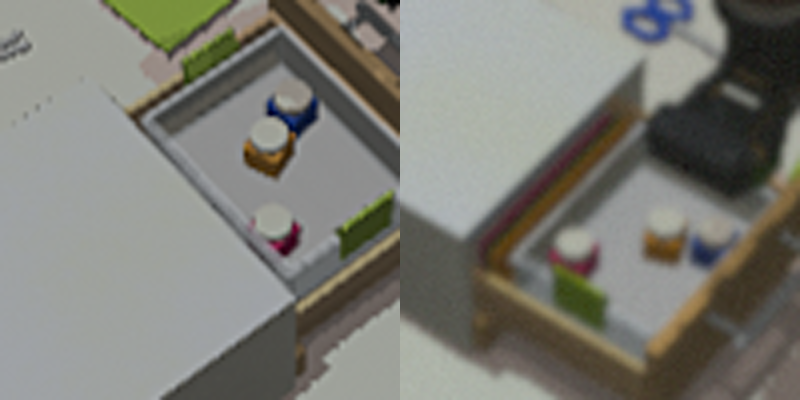

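The drawer was pushed in about 12.5 mm, and mustard was knocked to the middle of the tub (the announced disturbance). Green probably slid up in the grip, so I'll estimate how far from the wrist view.

```bash
python3 - <<'E'
from jars import *
from scipy.spatial.transform import Rotation as Ro
o=get_obs();q=o['ee_rot'];R=Ro.from_quat([q[1],q[2],q[3],q[0]]).as_matrix();t=o['tcp_pos']
p=camera('wrist');x=trace(p,'jar_green_mid')[0];print(x['extent'])
m=x['mask'];rows=[(r,np.nonzero(m[r])[0][[0,-1]]) for r in range(270,392,12) if m[r].any()];print(rows)
P=lambda v: proj(p,t+R@np.array(v,float))[0]
for b in (18,10,5,0,-5):
    print(b,'bot',P((16,-16,b)),P((16,16,b)),'top',P((16,-16,b-30)),P((16,16,b-30)),'cap top c',P((0,0,b-40)),P((15.5,0,b-40)))
cv2.imwrite('pics/t4.png',p['color'][220:420,200:440,::-1].repeat(3,0).repeat(3,1))
E
```

```text
[268.8, 266.6, 364.8, 390.5]
[(270, array([280, 352])), (282, array([276, 357])), (294, array([274, 360])), (306, array([273, 361])), (318, array([273, 361])), (330, array([274, 361])), (378, array([283, 353])), (390, array([302, 331]))]
18 bot [282.  254.7] [352.3 254.7] top [276.  280.9] [358.6 280.9] cap top c [317.3 330.8] [317.4 293.1]
10 bot [280.6 260.9] [353.8 260.9] top [274.  289.5] [360.7 289.6] cap top c [317.3 342.2] [317.4 302.9]
5 bot [279.6 265. ] [354.8 265.1] top [272.6 295.3] [362.1 295.4] cap top c [317.4 349.9] [317.5 309.6]
0 bot [278.6 269.3] [355.8 269.4] top [271.2 301.5] [363.6 301.6] cap top c [317.4 358.2] [317.5 316.7]
-5 bot [277.6 274. ] [357. 274.] top [269.7 308.2] [365.2 308.2] cap top c [317.4 367. ] [317.5 324.4]
```

View pics/t4.png

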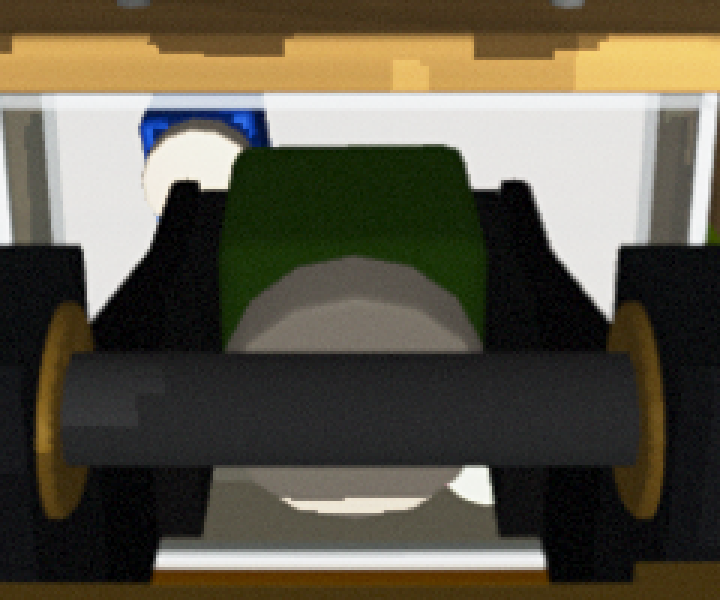

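The green jar's bottom is about 1 mm below the TCP (edges at rows 268 and 299), and it is upright. Placing it like that would bring the gripper body into the tabs, so I'll set it back on the mat and regrasp it.

>>> play_rows --deltas '[{"delta_pos": [0,4,0],"spin": 0},{"delta_pos": [0,8,0],"spin": 0},{"delta_pos": [-0.5,12,0],"spin": 0},{"delta_pos": [-1,16,0],"spin": 0},{"delta_pos": [-1.5,20,0],"spin": 0},{"delta_pos": [-2,24,2],"spin": 0},{"delta_pos": [-2.5,28,5],"spin": 0},{"delta_pos": [-2.55,32,8],"spin": 0},{"delta_pos": [-2.55,33.2,11],"spin": 0},{"delta_pos": [-2.55,33.2,14],"spin": 0},{"delta_pos": [-2.55,33.2,17],"spin": 0},{"delta_pos": [-2.55,33.2,17],"spin": 0}]'

```text
clock: 32.95
tcp_pos: [487.0, 323.2, 70.4]
ee_rot: [-0.004, -0.01, 1.0, -0.002]
ft_force: [-0.8, -0.4, -1.0]
finger_gap: 0.365
grasp_force: 30.0
```

>>> play_rows --deltas '[{"delta_pos": [0,0,0],"spin": 0},{"delta_pos": [0,0,0],"spin": 0},{"delta_pos": [0,0,0],"spin": 0}]'

```text
clock: 33.25
tcp_pos: [492.4, 325.4, 78.0]
ee_rot: [0.002, -0.009, 1.0, 0.001]
ft_force: [-0.3, 0.2, 0.7]
finger_gap: 0.366
grasp_force: 30.0
```

>>> play_rows --deltas '[{"delta_pos": [0,0,2],"spin": 0},{"delta_pos": [0,0,4],"spin": 0},{"delta_pos": [0,0,5.5],"spin": 0},{"delta_pos": [0,0,6.6],"spin": 0},{"delta_pos": [0,0,7.0],"spin": 0},{"delta_pos": [0,0,7.0],"spin": 0},{"delta_pos": [0,0,7.0],"spin": 0}]'

```text
clock: 33.95
tcp_pos: [491.4, 325.1, 6.3]
ee_rot: [0.001, -0.01, 1.0, 0.0]
ft_force: [0.7, 0.0, -1.0]
finger_gap: 0.368
grasp_force: 30.0
```

>>> play_rows --deltas '[{"delta_pos": [0,0,0],"spin": 0},{"delta_pos": [0,0,0],"spin": 0},{"delta_pos": [0,0,0],"spin": 0},{"delta_pos": [0,0,0],"spin": 0},{"delta_pos": [0,0,-1.2],"spin": 0},{"delta_pos": [0,0,-1.2],"spin": 0},{"delta_pos": [0,0,-1.2],"spin": 0}]' --jaw 0.3

```text
clock: 34.65
tcp_pos: [491.5, 325.1, 18.5]
ee_rot: [0.001, -0.01, 1.0, 0.0]
ft_force: [0.3, -1.3, 0.6]
finger_gap: 0.696
grasp_force: 0.0
```

>>> play_rows --deltas '[{"delta_pos": [0,0,0],"spin": 0},{"delta_pos": [0,0,0],"spin": 0},{"delta_pos": [0,0,0],"spin": 0},{"delta_pos": [0,0,0],"spin": 0},{"delta_pos": [0,0,0],"spin": 0},{"delta_pos": [0,0,0],"spin": 0}]' --jaw 1

```text
clock: 35.25
tcp_pos: [490.7, 324.7, 17.4]
ee_rot: [-0.0, -0.01, 1.0, -0.0]
ft_force: [-0.4, 0.3, -0.8]
finger_gap: 0.364
grasp_force: 30.0
```

>>> play_rows --deltas '[{"delta_pos": [0,0,-4],"spin": 0},{"delta_pos": [0,0,-8],"spin": 0},{"delta_pos": [0,-1,-12],"spin": 0},{"delta_pos": [0,-4,-16],"spin": 0},{"delta_pos": [-1,-8,-18],"spin": 0},{"delta_pos": [-2,-12,-18],"spin": 0},{"delta_pos": [-2.65,-16,-18],"spin": 0},{"delta_pos": [-2.65,-20,-18],"spin": 0},{"delta_pos": [-2.65,-24,-18],"spin": 0},{"delta_pos": [-2.65,-27,-18],"spin": 0},{"delta_pos": [-2.65,-29.2,-18],"spin": 0},{"delta_pos": [-2.65,-29.2,-18],"spin": 0}]'

```text
clock: 36.45
tcp_pos: [522.9, 30.8, 197.5]
ee_rot: [-0.0, -0.008, 1.0, -0.0]
ft_force: [-0.1, -0.3, -1.7]
finger_gap: 0.362
grasp_force: 30.0
```

```bash
python3 - <<'E'
from jars import *
o=get_obs();print(o['tcp_pos'],o['finger_gap'])
for c in ('scene','side'):
    p=camera(c)
    for n in NM:
        for x in trace(p,n)[:1]:
            v,u=np.nonzero(x['mask']);print(c,n,round(x['conf'],2),at_z(p,(u.mean(),v.mean()),85))
E
```

```text
[522.9  30.8 197.5] 0.3618002524648051
scene jar_pink_mid 0.67 [600.7  34.   85. ]
scene jar_mustard_mid 0.72 [600.1  33.7  85. ]
scene jar_green_mid 0.27 [547.6   7.4  85. ]
scene jar_orange_mid 0.42 [483.9 390.8  85. ]
side jar_pink_mid 0.53 [607.6  30.   85. ]
side jar_mustard_mid 0.33 [575.6  68.   85. ]
side jar_green_mid 0.48 [562.5 -46.1  85. ]
side jar_blue_mid 0.47 [527.8 -48.6  85. ]
side jar_orange_mid 0.63 [431.6 402.1  85. ]
```

>>> play_rows --deltas '[{"delta_pos": [0,0,2],"spin": 0},{"delta_pos": [0,0,5],"spin": 0},{"delta_pos": [0,0,7],"spin": 0},{"delta_pos": [0,0,9],"spin": 0},{"delta_pos": [0,0,10],"spin": 0},{"delta_pos": [0,0,10],"spin": 0}]'

```text
clock: 37.65
tcp_pos: [521.7, 33.5, 96.0]
ee_rot: [-0.002, -0.01, 1.0, 0.0]
ft_force: [0.2, -0.3, -0.3]
finger_gap: 0.367
grasp_force: 30.0
```

>>> play_rows --deltas '[{"delta_pos": [0,0,0.5],"spin": 0},{"delta_pos": [0,0,1],"spin": 0},{"delta_pos": [0,0,1.2],"spin": 0},{"delta_pos": [0,0,1.2],"spin": 0}]'

```text
clock: 38.05
tcp_pos: [523.0, 33.3, 85.6]
ee_rot: [0.0, -0.01, 1.0, 0.0]
ft_force: [-0.3, -0.8, -0.2]
finger_gap: 0.362
grasp_force: 30.0
```

>>> play_rows --deltas '[{"delta_pos": [0,0,0],"spin": 0},{"delta_pos": [0,0,0],"spin": 0},{"delta_pos": [0,0,0],"spin": 0},{"delta_pos": [0,0,-1.5],"spin": 0},{"delta_pos": [0,0,-5],"spin": 0},{"delta_pos": [0,0,-8],"spin": 0},{"delta_pos": [0,0,-11],"spin": 0},{"delta_pos": [0,0,-11],"spin": 0}]' --jaw 0.45

```text
clock: 38.85
tcp_pos: [526.3, 33.1, 202.2]
ee_rot: [0.005, -0.01, 1.0, -0.001]
ft_force: [0.2, -0.1, 1.2]
finger_gap: 0.546
grasp_force: 0.0
```

>>> play_rows --deltas '[{"delta_pos": [0.7,4,0],"spin": 0},{"delta_pos": [1.4,8,0],"spin": 0},{"delta_pos": [2.1,12,0],"spin": 0},{"delta_pos": [2.8,16,0],"spin": 0},{"delta_pos": [3.5,20,0],"spin": 0},{"delta_pos": [4.2,24,0],"spin": 0},{"delta_pos": [4.9,28,0],"spin": 0},{"delta_pos": [5.6,32,2],"spin": 0},{"delta_pos": [6.3,34.9,5],"spin": 0},{"delta_pos": [6.3,34.9,8],"spin": 0},{"delta_pos": [6.3,34.9,8],"spin": 0},{"delta_pos": [6.3,34.9,8],"spin": 0}]' --jaw 0.2

```text
clock: 40.05
tcp_pos: [452.8, 380.6, 115.5]
ee_rot: [-0.001, -0.01, 1.0, -0.001]
ft_force: [-0.0, -0.2, 0.3]
finger_gap: 0.802
grasp_force: 0.0
```

```bash
python3 - <<'E'
from jars import *
look(['jar_orange_mid'])
for c in ('scene','side'):
    p=camera(c); save(p,'t5'+c)
    for n in NM:
        for x in trace(p,n)[:1]:
            v,u=np.nonzero(x['mask']);print(c,n,round(x['conf'],2),at_z(p,(u.mean(),v.mean()),85))
b=cv2.imread('pics/t5side.png')[190:290,280:380];a=cv2.imread('pics/t5scene.png')[190:290,250:350]
cv2.imwrite('pics/t5.png',np.hstack([cv2.resize(a,(400,400),interpolation=cv2.INTER_CUBIC),cv2.resize(b,(400,400),interpolation=cv2.INTER_CUBIC)]))
E
```

```text
t 40.0 tcp [452.8 380.6 115.5] [-0. -0.  1. -0.] jaw 0.8
wrist jar_orange_mid 0.83 ext [290.9 208.3 346.  274.2] [453.8 380.9  20. ] 2943
scene jar_pink_mid 0.48 [600.3  33.   85. ]
scene jar_mustard_mid 0.44 [560.  -28.7  85. ]
scene jar_green_mid 0.6 [ 620.8 -475.3   85. ]
scene jar_blue_mid 0.2 [ 476.5 -514.1   85. ]
scene jar_orange_mid 0.51 [485.2 390.   85. ]
side jar_pink_mid 0.19 [ 437. -511.   85.]
side jar_orange_mid 0.68 [ 688.  -235.8   85. ]
```

View pics/t5.png

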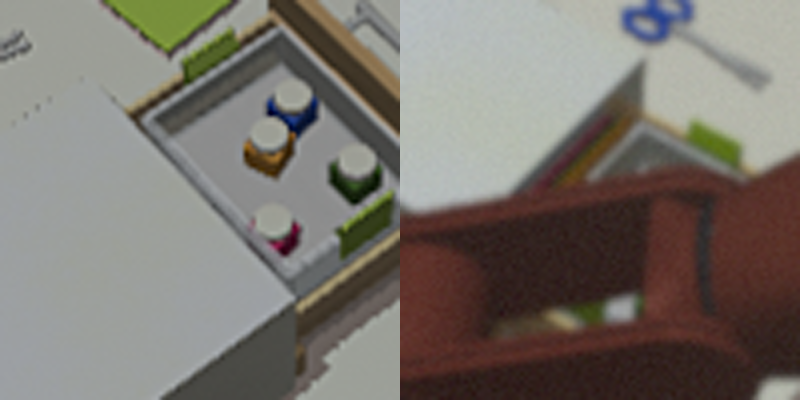

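The scene shows four jars standing in the tub: blue, mustard, green and pink. The far right corner is free for orange.

>>> play_rows --deltas '[{"delta_pos": [0,0,3],"spin": 0},{"delta_pos": [0,0,6],"spin": 0},{"delta_pos": [0,0,9],"spin": 0},{"delta_pos": [0,0,9.8],"spin": 0},{"delta_pos": [0,0,9.8],"spin": 0}]' --jaw 0.2

```text
clock: 41.25
tcp_pos: [452.0, 380.3, 16.0]
ee_rot: [-0.002, -0.01, 1.0, -0.001]
ft_force: [0.6, -0.2, -0.1]
finger_gap: 0.801
grasp_force: 0.0
```

>>> play_rows --deltas '[{"delta_pos": [0,0,0],"spin": 0},{"delta_pos": [0,0,0],"spin": 0},{"delta_pos": [0,0,0],"spin": 0},{"delta_pos": [0,0,0],"spin": 0},{"delta_pos": [0,0,0],"spin": 0},{"delta_pos": [0,0,0],"spin": 0}]' --jaw 1

```text
clock: 41.85
tcp_pos: [453.4, 381.2, 17.9]
ee_rot: [0.0, -0.01, 1.0, 0.0]
ft_force: [-1.3, -0.6, 2.1]
finger_gap: 0.37
grasp_force: 28.9
```

>>> play_rows --deltas '[{"delta_pos": [0,0,-4],"spin": 0},{"delta_pos": [0,0,-8],"spin": 0},{"delta_pos": [0,0,-12],"spin": 0},{"delta_pos": [0,-2,-16],"spin": 0},{"delta_pos": [-1.5,-6,-18],"spin": 0},{"delta_pos": [-3,-10,-18],"spin": 0},{"delta_pos": [-4.5,-14,-18],"spin": 0},{"delta_pos": [-6,-18,-18],"spin": 0},{"delta_pos": [-7.5,-22,-18],"spin": 0},{"delta_pos": [-9,-26,-18],"spin": 0},{"delta_pos": [-10.5,-30,-18],"spin": 0},{"delta_pos": [-12,-33.2,-18],"spin": 0}]'

```text
clock: 43.05
tcp_pos: [579.8, 49.1, 197.4]
ee_rot: [-0.0, -0.009, 1.0, -0.0]
ft_force: [0.2, 1.4, -0.8]
finger_gap: 0.372
grasp_force: 29.0
```

>>> play_rows --deltas '[{"delta_pos": [-1.2,-4,0],"spin": 0},{"delta_pos": [-2.3,-7.5,0],"spin": 0},{"delta_pos": [-2.3,-10,0],"spin": 0},{"delta_pos": [-2.3,-10,0],"spin": 0},{"delta_pos": [-2.3,-10,3],"spin": 0},{"delta_pos": [-2.3,-10,6],"spin": 0},{"delta_pos": [-2.3,-10,8],"spin": 0},{"delta_pos": [-2.3,-10,9],"spin": 0},{"delta_pos": [-2.3,-10,9.7],"spin": 0},{"delta_pos": [-2.3,-10,9.7],"spin": 0}]'

```text
clock: 44.05
tcp_pos: [604.3, -47.6, 100.2]
ee_rot: [-0.0, -0.01, 1.0, 0.0]
ft_force: [-0.6, -0.0, -0.8]
finger_gap: 0.369
grasp_force: 28.9
```

>>> play_rows --deltas '[{"delta_pos": [0,0,0.5],"spin": 0},{"delta_pos": [0,0,1],"spin": 0},{"delta_pos": [0,0,1.5],"spin": 0},{"delta_pos": [0,0,1.5],"spin": 0}]'

```text
clock: 44.45
tcp_pos: [604.0, -48.0, 84.8]
ee_rot: [-0.001, -0.01, 1.0, 0.0]
ft_force: [-0.3, -0.3, -1.3]
finger_gap: 0.374
grasp_force: 28.9
```

>>> play_rows --deltas '[{"delta_pos": [0,0,0],"spin": 0},{"delta_pos": [0,0,0],"spin": 0},{"delta_pos": [0,0,0],"spin": 0},{"delta_pos": [0,0,-1.5],"spin": 0},{"delta_pos": [0,0,-5],"spin": 0},{"delta_pos": [0,0,-8],"spin": 0},{"delta_pos": [0,0,-11],"spin": 0},{"delta_pos": [0,0,-11],"spin": 0}]' --jaw 0.45

```text
clock: 45.25
tcp_pos: [608.0, -48.8, 202.9]
ee_rot: [0.005, -0.01, 1.0, -0.001]
ft_force: [0.9, 0.4, 0.4]
finger_gap: 0.552
grasp_force: 0.0
```

Now I'll pull the drawer back out to its stop by hooking closed fingers behind the bar, which is at x≈434.

>>> play_rows --deltas '[{"delta_pos": [3,0.8,0],"spin": 0},{"delta_pos": [6,1.6,0],"spin": 0},{"delta_pos": [9,2.4,0],"spin": 0},{"delta_pos": [12,3.2,0],"spin": 0},{"delta_pos": [15.2,4.1,0],"spin": 0},{"delta_pos": [15.2,4.1,0],"spin": 0},{"delta_pos": [15.2,4.1,0],"spin": 0}]' --jaw 1

```text
clock: 45.95
tcp_pos: [452.0, -10.0, 196.2]
ee_rot: [0.001, -0.01, 1.0, -0.0]
ft_force: [1.1, 0.5, 0.6]
finger_gap: 0.036
grasp_force: 0.0
```

```bash
python3 - <<'E'
from jars import *
o=get_obs();p=camera('wrist');save(p,'h1');t=o['tcp_pos'];print(t,proj(p,[[433.6,-70,122],[433.6,50,122],[t[0],t[1],122],[468.6,-10,148]]))
E
```

```text
[452.  -10.  196.2] [[214.7 216. ]
 [420.4 220.1]
 [317.  247.9]
 [316.5 292.1]]
```

View pics/h1.png

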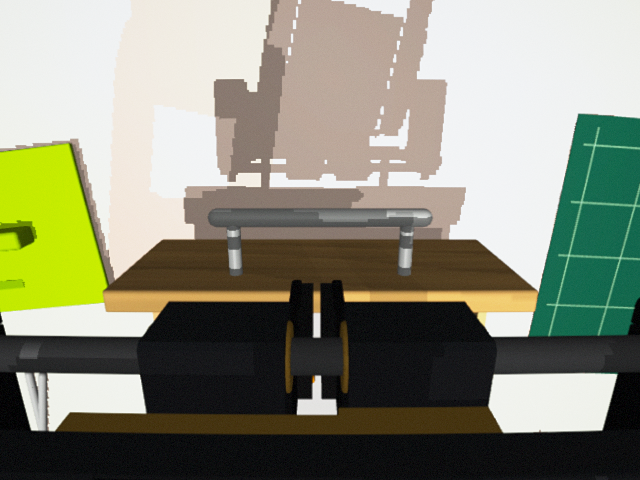

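The bar is at row 218 as projected, and the closed fingers are behind it.

>>> play_rows --deltas '[{"delta_pos": [0,0,3],"spin": 0},{"delta_pos": [0,0,6],"spin": 0},{"delta_pos": [0,0,8.9],"spin": 0},{"delta_pos": [0,0,8.9],"spin": 0},{"delta_pos": [0.5,0,8.9],"spin": 0},{"delta_pos": [1,0,8.9],"spin": 0},{"delta_pos": [1.5,0,8.9],"spin": 0},{"delta_pos": [1.8,0,8.9],"spin": 0},{"delta_pos": [1.8,0,8.9],"spin": 0}]'

```text
clock: 46.9
tcp_pos: [437.1, -10.8, 108.6]
ee_rot: [0.005, -0.009, 1.0, -0.001]
ft_force: [11.4, 0.7, -6.1]
finger_gap: 0.003
grasp_force: 5.5
```

>>> play_rows --deltas '[{"delta_pos": [-0.8,0,0],"spin": 0},{"delta_pos": [-1,0,-1],"spin": 0},{"delta_pos": [-1,0,-5],"spin": 0},{"delta_pos": [-1,0,-9],"spin": 0},{"delta_pos": [-1.5,-1,-13],"spin": 0},{"delta_pos": [-3,-5,-16],"spin": 0},{"delta_pos": [-4.5,-9,-16],"spin": 0},{"delta_pos": [-6,-13,-16],"spin": 0},{"delta_pos": [-7.5,-17,-16],"spin": 0},{"delta_pos": [-9,-21,-16],"spin": 0},{"delta_pos": [-10.1,-25,-16],"spin": 0},{"delta_pos": [-10.1,-29.2,-16],"spin": 0}]' --jaw 1

```text
clock: 48.1
tcp_pos: [540.9, -301.6, 267.4]
ee_rot: [-0.0, -0.01, 1.0, 0.0]
ft_force: [0.1, 0.5, -0.6]
finger_gap: 0.007
grasp_force: 0.0
```

>>> play_rows --deltas '[{"delta_pos": [0,0,0],"spin": 0},{"delta_pos": [0,0,0],"spin": 0}]' --jaw 0.2

```text
clock: 48.3
tcp_pos: [539.8, -301.0, 266.8]
ee_rot: [-0.0, -0.009, 1.0, 0.0]
ft_force: [-0.3, 0.4, 0.1]
finger_gap: 0.109
grasp_force: 0.0
```

```bash
python3 - <<'E'
from jars import *
p=look(['lid_grip'],pic='l1')
x=trace(p,'lid_grip')[0]
c=cv2.findContours(x['mask'].astype(np.uint8),cv2.RETR_EXTERNAL,2)[0];c=max(c,key=cv2.contourArea)[:,0]
P=np.array([at_z(p,q,12)[:2] for q in c.astype(float)],np.float32);print(cv2.minAreaRect(P))
for cn in('scene','side'):
    p=camera(cn);x=trace(p,'lid_grip')[0];v,u=np.nonzero(x['mask']);print(cn,x['conf'],at_z(p,(u.mean(),v.mean()),13)); save(p,'l1'+cn)
E
```

```text
t 48.3 tcp [ 539.8 -301.   266.8] [-0. -0.  1.  0.] jaw 0.11
wrist lid_grip 0.89 ext [216.8  44.1 419.6 217.2] [ 480.7 -296.2   13. ] 28983
((484.8682861328125, -296.33074951171875), (146.9619140625, 186.25970458984375), 7.272279262542725)
scene 0.83 [ 486.7 -293.3   13. ]
side 0.65 [ 633.1 -521.    13. ]
```

View pics/l1wrist.png

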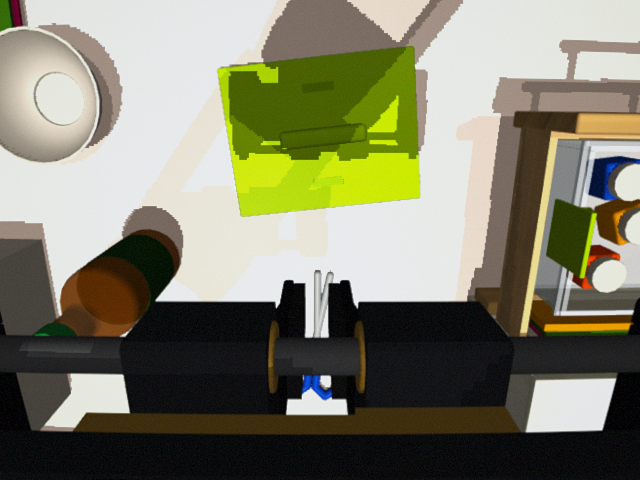

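The lid lies flat at about (485,-296) with a yaw of about 7°. Its rib runs from (280,140) to (367,130). The scissors and bottle are clear of it.

```bash
python3 - <<'E'
from jars import *
p=camera('wrist')
a=at_z(p,(281,134),37);b=at_z(p,(366,125.5),37);print('rib',a,b,(a+b)/2,np.linalg.norm(a-b),np.arctan2(-(b-a)[0],(b-a)[1]))
C=[at_z(p,q,15) for q in [(218,67),(413.5,46),(420,198),(242,217)]]
print(np.array(C),np.mean(C,0));
for i,j in((0,1),(3,2)): d=C[j]-C[i];print(np.linalg.norm(d),np.arctan2(-d[0],d[1]))
print(p['pose'][:3,3])
g=p['color'][110:170,260:390,::-1];cv2.imwrite('pics/rib.png',cv2.resize(g,(780,360),interpolation=cv2.INTER_CUBIC))
E
```

```text
rib [ 484.4 -333.3   37. ] [ 475.2 -256.    37. ] [ 479.8 -294.6   37. ] 77.77188528915097 0.11932424712924745
[[ 425.9 -393.5   15. ]
 [ 403.9 -213.6   15. ]
 [ 545.6 -195.1   15. ]
 [ 569.4 -375.1   15. ]] [ 486.2 -294.3   15. ]
181.1958532844759 0.12205432615295704
181.55966628725554 0.13099978492230288
[ 460.1 -301.5  428.6]
```

View pics/rib.png

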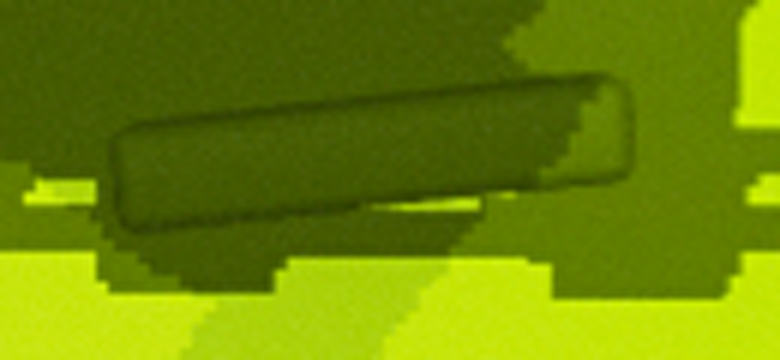

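The rib's top is centred at pixel (322,135), which is world (485.5,-295).

>>> play_rows --deltas '[{"delta_pos": [1,0.1,0],"spin": 0.145},{"delta_pos": [2,0.2,0],"spin": 0.29},{"delta_pos": [3,0.3,0],"spin": 0.435},{"delta_pos": [4,0.4,0],"spin": 0.58},{"delta_pos": [5,0.5,1],"spin": 0.725},{"delta_pos": [5.45,0.7,3],"spin": 0.87},{"delta_pos": [5.45,0.7,5],"spin": 1.015},{"delta_pos": [5.45,0.7,7],"spin": 1.16},{"delta_pos": [5.45,0.7,9],"spin": 1.305},{"delta_pos": [5.45,0.7,11],"spin": 1.45},{"delta_pos": [5.45,0.7,12],"spin": 1.464},{"delta_pos": [5.45,0.7,12],"spin": 1.464}]' --jaw 0.4

```text
clock: 49.9
tcp_pos: [484.8, -293.4, 144.9]
ee_rot: [-0.002, 0.66, 0.751, -0.0]
ft_force: [0.4, 0.4, -0.3]
finger_gap: 0.599
grasp_force: 0.0
```

>>> play_rows --deltas '[{"delta_pos": [0,0,0],"spin": 0},{"delta_pos": [0,0,0],"spin": 0}]'

```text
clock: 50.1
tcp_pos: [486.5, -295.0, 148.0]
ee_rot: [0.001, 0.66, 0.751, 0.0]
ft_force: [0.1, 1.6, 0.4]
finger_gap: 0.595
grasp_force: 0.0
```

```bash
python3 - <<'E'
from jars import *
from scipy.spatial.transform import Rotation as Ro
o=get_obs();q=o['ee_rot'];R=Ro.from_quat([q[1],q[2],q[3],q[0]]).as_matrix();t=o['tcp_pos']
print(t,R.round(3).tolist())
p=camera('wrist');im=p['color'][:,:,::-1].copy()
c=np.array([t[0],t[1],37]);
P=[c+R@np.array(v,float) for v in [(-40,-8,0),(40,-8,0),(40,8,0),(-40,8,0)]]
cv2.polylines(im,[proj(p,P).round().astype(int)],True,(0,0,255),1);print(proj(p,P))
cv2.imwrite('pics/l2.png',im)
E
```

```text
[ 486.5 -295.   148. ] [[-0.128, 0.992, 0.002], [0.992, 0.128, -0.001], [-0.002, 0.002, -1.0]]
[[304.9 283.9]
 [304.  170.6]
 [328.6 170.6]
 [327.5 283.9]]
```

View pics/l2.png

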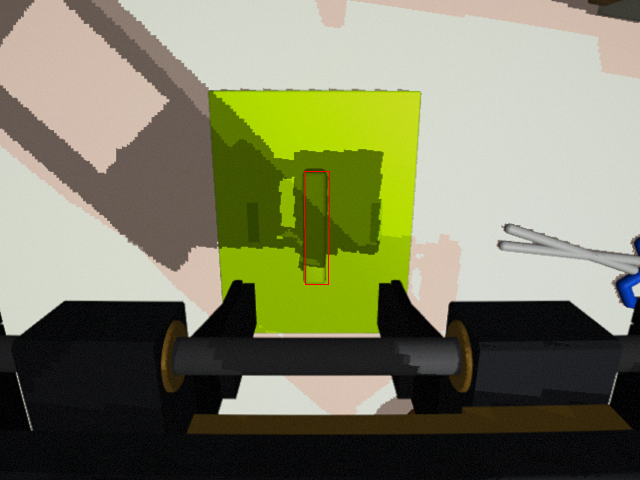

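The projected rib outline lies right on the rib.

>>> play_rows --deltas '[{"delta_pos": [0,0,3],"spin": 0},{"delta_pos": [0,0,6],"spin": 0},{"delta_pos": [0,0,9],"spin": 0},{"delta_pos": [0,0,11.5],"spin": 0},{"delta_pos": [0,0,12.9],"spin": 0},{"delta_pos": [0,0,12.9],"spin": 0},{"delta_pos": [0,0,12.9],"spin": 0}]'

```text
clock: 50.85
tcp_pos: [486.4, -295.0, 18.4]
ee_rot: [0.001, 0.661, 0.75, 0.0]
ft_force: [-0.1, 0.0, -0.1]
finger_gap: 0.601
grasp_force: 0.0
```

>>> play_rows --deltas '[{"delta_pos": [0,0,0],"spin": 0},{"delta_pos": [0,0,0],"spin": 0},{"delta_pos": [0,0,0],"spin": 0},{"delta_pos": [0,0,0],"spin": 0},{"delta_pos": [0,0,0],"spin": 0},{"delta_pos": [0,0,0],"spin": 0}]' --jaw 1

```text
clock: 51.45
tcp_pos: [485.7, -294.4, 17.6]
ee_rot: [-0.0, 0.661, 0.75, -0.0]
ft_force: [0.1, -0.7, 1.1]
finger_gap: 0.183
grasp_force: 30.0
```

>>> play_rows --deltas '[{"delta_pos": [0,0,-2],"spin": 0},{"delta_pos": [0,0,-5],"spin": 0},{"delta_pos": [0,0,-9],"spin": 0},{"delta_pos": [0,0,-13],"spin": 0},{"delta_pos": [1,0.5,-17],"spin": 0},{"delta_pos": [4,1.5,-20],"spin": 0.03},{"delta_pos": [7,2.5,-20],"spin": 0.06},{"delta_pos": [10,3.5,-20],"spin": 0.107},{"delta_pos": [13,4.7,-20],"spin": 0.107},{"delta_pos": [16,5.8,-20],"spin": 0.107},{"delta_pos": [19,7,-20],"spin": 0.107},{"delta_pos": [22,8,-20],"spin": 0.107}]'

```text
clock: 52.65
tcp_pos: [537.5, -64.7, 217.3]
ee_rot: [-0.0, 0.7, 0.714, -0.0]
ft_force: [0.2, 0.3, -0.7]
finger_gap: 0.182
grasp_force: 30.0
```

>>> play_rows --deltas '[{"delta_pos": [3,0.9,0],"spin": 0},{"delta_pos": [3,0.9,0],"spin": 0},{"delta_pos": [3,0.9,0],"spin": 0}]'

```text
clock: 52.95
tcp_pos: [545.7, -35.4, 217.2]
ee_rot: [-0.0, 0.7, 0.714, -0.0]
ft_force: [0.5, -0.7, -1.1]
finger_gap: 0.181
grasp_force: 30.0
```

```bash
python3 - <<'E'
from jars import *
from scipy.spatial.transform import Rotation as Ro
o=get_obs();q=o['ee_rot'];R=Ro.from_quat([q[1],q[2],q[3],q[0]]).as_matrix();t=o['tcp_pos']
print(t,o['finger_gap'],R.round(4).tolist())
d=np.r_[np.array([551,-6.2])-t[:2],0];print('tool delta cm',(R.T@d)/10,'yaw',np.arctan2(R[1,1],R[0,1]))
p=camera('wrist');im=p['color'][:,:,::-1].copy()
s=.021;Rz=np.array([[np.cos(s),-np.sin(s)],[np.sin(s),np.cos(s)]])
for hx,hy,z in((70,90,118),):
    P=[np.r_[np.array([551,-6.2])+Rz@np.array(v),z] for v in [(-hx,-hy),(hx,-hy),(hx,hy),(-hx,hy)]]
    cv2.polylines(im,[proj(p,P).round().astype(int)],True,(0,0,255),1)
cv2.imwrite('pics/l3.png',im)
E
```

```text
[545.7 -35.4 217.2] 0.18069752962810584 [[-0.0209, 0.9998, -0.0007], [0.9998, 0.0209, -0.0003], [-0.0003, -0.0007, -1.0]]
tool delta cm [ 2.9  0.6 -0. ] yaw 0.02089018472254363
```

View pics/l3.png

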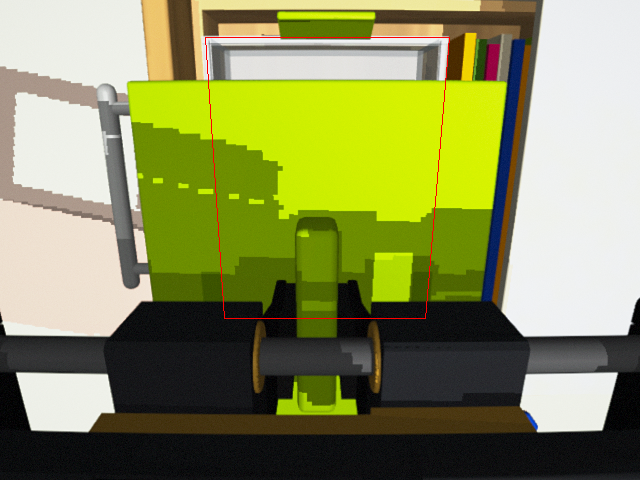

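The red outline fits the tub's far side at (206–448,37). I've gone one past the picture limit, so from here I'll work from numbers only. Next I'll check how the lid sits in the grip.

```bash
python3 - <<'E'
from jars import *
from scipy.spatial.transform import Rotation as Ro
o=get_obs();q=o['ee_rot'];R=Ro.from_quat([q[1],q[2],q[3],q[0]]).as_matrix();t=o['tcp_pos']
p=camera('wrist')
for uv in((128.5,82),(506,82)): print(R.T@(at_z(p,uv,t[2]-2.6)-t))
g=p['color'].astype(int);l=(g[:,:,1]-g[:,:,2])>90
for r in (82,86,95): print(r,np.nonzero(l[r])[0][[0,-1]])
print(np.nonzero(l[60:100,150])[0][:2]+60,np.nonzero(l[60:100,480])[0][:2]+60)
E
```

```text
[ 89.3 -70.3   2.6]
[89.4 70.7  2.5]
82 [128 506]
86 [127 506]
95 [128 505]
[64 68] [80 81]
```

>>> play_rows --deltas '[{"delta_pos": [1.5,0.3,0],"spin": 0},{"delta_pos": [3,0.55,0],"spin": 0},{"delta_pos": [3,0.55,0],"spin": 0},{"delta_pos": [3,0.55,2],"spin": 0},{"delta_pos": [3,0.55,4],"spin": 0},{"delta_pos": [3,0.55,6],"spin": 0},{"delta_pos": [3,0.55,6.6],"spin": 0},{"delta_pos": [3,0.55,6.6],"spin": 0},{"delta_pos": [3,0.55,6.6],"spin": 0}]'

```text
clock: 53.95
tcp_pos: [551.4, -6.0, 152.5]
ee_rot: [0.001, 0.7, 0.714, 0.0]
ft_force: [0.0, 0.1, -0.7]
finger_gap: 0.181
grasp_force: 30.0
```

>>> play_rows --deltas '[{"delta_pos": [0,0,0.3],"spin": 0},{"delta_pos": [0,0,0.6],"spin": 0},{"delta_pos": [0,0,0.9],"spin": 0},{"delta_pos": [0,0,1.1],"spin": 0},{"delta_pos": [0,0,1.1],"spin": 0}]'

```text
clock: 54.45
tcp_pos: [551.7, -5.8, 141.6]
ee_rot: [0.001, 0.7, 0.714, 0.001]
ft_force: [0.6, 2.1, 4.4]
finger_gap: 0.181
grasp_force: 30.0
```

>>> play_rows --deltas '[{"delta_pos": [0,0,0.2],"spin": 0},{"delta_pos": [0,0,0.4],"spin": 0},{"delta_pos": [0,0,0.6],"spin": 0},{"delta_pos": [0,0,0.8],"spin": 0},{"delta_pos": [0,0,0.8],"spin": 0}]'

```text
clock: 54.95
tcp_pos: [552.8, -6.0, 135.1]
ee_rot: [0.002, 0.7, 0.714, 0.001]
ft_force: [-0.6, 1.8, 10.0]
finger_gap: 0.184
grasp_force: 30.0
```

>>> play_rows --deltas '[{"delta_pos": [0,0,0.2],"spin": 0},{"delta_pos": [0,0,0.4],"spin": 0},{"delta_pos": [0,0,0.6],"spin": 0},{"delta_pos": [0,0,0.8],"spin": 0},{"delta_pos": [0,0,0.8],"spin": 0}]'

```text
clock: 55.45
tcp_pos: [554.9, -5.7, 129.8]
ee_rot: [0.003, 0.7, 0.714, 0.003]
ft_force: [-0.6, 2.9, 21.4]
finger_gap: 0.185
grasp_force: 30.1
```

>>> play_rows --deltas '[{"delta_pos": [0,-0.1,0.3],"spin": 0},{"delta_pos": [0,-0.1,0.6],"spin": 0},{"delta_pos": [0,-0.1,0.6],"spin": 0}]'

```text
clock: 55.75
tcp_pos: [554.8, -5.6, 124.7]
ee_rot: [0.004, 0.7, 0.714, 0.004]
ft_force: [0.7, 3.8, 23.9]
finger_gap: 0.184
grasp_force: 30.1
```

>>> play_rows --deltas '[{"delta_pos": [0,0,0.3],"spin": 0},{"delta_pos": [0,0,0.6],"spin": 0},{"delta_pos": [0,0,0.6],"spin": 0},{"delta_pos": [0,0,0.6],"spin": 0}]'

```text
clock: 56.15
tcp_pos: [558.8, -5.9, 123.4]
ee_rot: [0.008, 0.7, 0.714, 0.007]
ft_force: [1.6, 5.7, 41.4]
finger_gap: 0.186
grasp_force: 37.1
```

>>> play_rows --deltas '[{"delta_pos": [0,0,-0.6],"spin": 0},{"delta_pos": [0,0,-1.2],"spin": 0},{"delta_pos": [0,0,-1.2],"spin": 0},{"delta_pos": [0,0,-1.2],"spin": 0}]'

```text
clock: 56.55
tcp_pos: [549.4, -6.0, 123.8]
ee_rot: [-0.0, 0.7, 0.714, -0.0]
ft_force: [-0.2, 0.2, 1.2]
finger_gap: 0.184
grasp_force: 30.0
```

>>> play_rows --deltas '[{"delta_pos": [0,0,-0.2],"spin": 0},{"delta_pos": [0,0,-0.3],"spin": 0},{"delta_pos": [0,0,-0.3],"spin": 0}]'

```text
clock: 56.85
tcp_pos: [548.3, -5.9, 125.7]
ee_rot: [-0.001, 0.7, 0.714, -0.001]
ft_force: [0.2, -1.1, -8.7]
finger_gap: 0.18
grasp_force: 30.0
```

>>> play_rows --deltas '[{"delta_pos": [0,0,0.3],"spin": 0},{"delta_pos": [0,0,0.3],"spin": 0}]'

```text
clock: 57.05
tcp_pos: [549.7, -5.8, 124.5]
ee_rot: [-0.0, 0.7, 0.714, -0.0]
ft_force: [-0.0, 0.1, -0.5]
finger_gap: 0.184
grasp_force: 30.0
```

>>> play_rows --deltas '[{"delta_pos": [0,0,0],"spin": 0},{"delta_pos": [0,0,0],"spin": 0},{"delta_pos": [0,0,0],"spin": 0},{"delta_pos": [0,0,-1],"spin": 0},{"delta_pos": [0,0,-4],"spin": 0},{"delta_pos": [-2,0,-8],"spin": 0},{"delta_pos": [-5,0,-12],"spin": 0},{"delta_pos": [-8,0,-16],"spin": 0},{"delta_pos": [-10,0,-20],"spin": 0},{"delta_pos": [-10,0,-20],"spin": 0},{"delta_pos": [-10,0,-20],"spin": 0}]' --jaw 0.6

```text
clock: 58.15
tcp_pos: [552.2, -106.5, 326.6]
ee_rot: [0.002, 0.701, 0.713, 0.001]
ft_force: [-0.2, 0.1, -1.0]
finger_gap: 0.402
grasp_force: 0.0
```

```bash
python3 - <<'E'
from jars import *
from scipy.optimize import least_squares
print(get_obs()['tcp_pos'])
p=camera('wrist');save(p,'f1')
for n in ('lid_grip','drawer_handle','tab_left','tab_right'):
    for x in trace(p,n)[:2]:
        m=x['mask'].astype(np.uint8);v,u=np.nonzero(m);print(n,round(x['conf'],2),np.array(x['extent']),m.sum())
g=p['color'].astype(int);l=((g[:,:,1]-g[:,:,2])>70).astype(np.uint8)
for r in range(20,300,14):
    k=np.nonzero(l[r])[0]
    if len(k): print(r,k[0],k[-1],len(k))
print('pred lid corners z123/z141 at c=(548.5,-6.2)')
for z in(123,141): print(proj(p,[[548.5+a*72-.021*b*92,-6.2+b*92+.021*a*72,z] for a,b in((-1,1),(1,1),(1,-1),(-1,-1))]).round(0).tolist())
E
```

```text
[ 552.2 -106.5  326.6]
lid_grip 0.57 [222.6   0.1 406.4 192.6] 32622
drawer_handle 0.71 [149.1   0.  454.5 234.8] 24001
tab_right 0.71 [286.1 189.7 345.7 208.5] 945
20 192 427 204
34 193 426 202
48 194 426 203
62 195 425 199
76 196 423 197
90 197 422 195
104 198 421 189
118 230 420 181
132 231 419 179
146 232 418 177
160 233 416 175
174 234 415 173
188 235 414 171
202 287 345 59
pred lid corners z123/z141 at c=(548.5,-6.2)
[[219.0, -43.0], [406.0, -44.0], [395.0, 191.0], [232.0, 191.0]]
[[214.0, -52.0], [411.0, -52.0], [399.0, 195.0], [228.0, 196.0]]
```

>>> play_rows --deltas '[{"delta_pos": [3,0,0],"spin": 0},{"delta_pos": [6,0,0],"spin": 0},{"delta_pos": [6,0,0],"spin": 0},{"delta_pos": [6,0,0],"spin": 0}]'

```text
clock: 58.8
tcp_pos: [550.3, -45.1, 323.8]
ee_rot: [-0.0, 0.7, 0.715, -0.001]
ft_force: [-0.3, 0.3, 0.4]
finger_gap: 0.398
grasp_force: 0.0
```

```bash
python3 - <<'E'
from jars import *
print(get_obs()['tcp_pos'])
p=camera('wrist');save(p,'f2')
x=trace(p,'lid_grip')[0];m=x['mask'];print('lid',x['conf'],np.array(x['extent']))
for r in range(50,310,20):
    k=np.nonzero(m[r])[0]
    if len(k): print(r,k[0],k[-1])
for n in('tab_left','tab_right'):
    for x in find_in(p,n)[:2]: print(n,round(x['conf'],2),np.array(x['extent']))
for z in(123,141): print(z,proj(p,[[548.5+a*72-.021*b*92,-6.2+b*92+.021*a*72,z] for a,b in((-1,1),(1,1),(1,-1),(-1,-1))]).round(0).tolist())
# tab nose inner top edges (88 from centre, nose bottom 10mm above rim; outer 27 above)
print(proj(p,[[548.5-.021*s*88,-6.2+s*88,128] for s in(1,-1)]).round(0).tolist())
g=p['color'].astype(int)
for c in (250,316): print(c,[tuple(g[r,c]) for r in range(30,80,4)])
E
```

```text
[550.3 -45.1 323.8]
lid 0.81 [227.7  42.3 407.4 258.8]
50 229 406
70 230 405
90 231 404
110 232 402
130 232 402
150 234 401
170 235 400
190 236 399
210 236 397
230 238 396
250 239 395
tab_left 0.89 [285.1  26.8 350.6  49. ]
tab_right 0.72 [289.9 256.9 345.7 273.1]
123 [[226.0, 41.0], [406.0, 41.0], [394.0, 258.0], [238.0, 258.0]]
141 [[221.0, 38.0], [411.0, 38.0], [397.0, 265.0], [234.0, 265.0]]
[[316.0, 45.0], [316.0, 255.0]]
250 [(np.int64(65), np.int64(48), np.int64(31)), (np.int64(178), np.int64(139), np.int64(84)), (np.int64(213), np.int64(171), np.int64(108)), (np.int64(197), np.int64(162), np.int64(92)), (np.int64(186), np.int64(224), np.int64(0)), (np.int64(184), np.int64(225), np.int64(0)), (np.int64(185), np.int64(225), np.int64(0)), (np.int64(185), np.int64(226), np.int64(0)), (np.int64(185), np.int64(225), np.int64(0)), (np.int64(182), np.int64(222), np.int64(0)), (np.int64(183), np.int64(225), np.int64(0)), (np.int64(185), np.int64(223), np.int64(0)), (np.int64(182), np.int64(223), np.int64(0))]
316 [(np.int64(192), np.int64(231), np.int64(3)), (np.int64(64), np.int64(86), np.int64(0)), (np.int64(77), np.int64(99), np.int64(0)), (np.int64(77), np.int64(99), np.int64(0)), (np.int64(72), np.int64(94), np.int64(0)), (np.int64(185), np.int64(217), np.int64(17)), (np.int64(195), np.int64(226), np.int64(15)), (np.int64(192), np.int64(225), np.int64(0)), (np.int64(194), np.int64(226), np.int64(9)), (np.int64(191), np.int64(226), np.int64(3)), (np.int64(191), np.int64(226), np.int64(5)), (np.int64(192), np.int64(227), np.int64(6)), (np.int64(192), np.int64(227), np.int64(12))]
```

Both lid ends measure the width expected at snapped height (178 and 157 px), and each tab overlaps the lid's edge. Now I'll grip the handle and push the drawer shut.

>>> play_rows --deltas '[{"delta_pos": [1,-3,0],"spin": 0},{"delta_pos": [2,-6,0],"spin": 0},{"delta_pos": [3,-9,0],"spin": 0},{"delta_pos": [4,-12.9,0],"spin": 0},{"delta_pos": [4,-12.9,4],"spin": 0},{"delta_pos": [4,-12.9,8],"spin": 0},{"delta_pos": [4,-12.9,12],"spin": 0},{"delta_pos": [4,-12.9,14],"spin": 0},{"delta_pos": [4,-12.9,14],"spin": 0},{"delta_pos": [4,-12.9,14],"spin": 0}]' --jaw 0.66

```text
clock: 60.0
tcp_pos: [421.1, -8.8, 185.2]
ee_rot: [0.0, 0.701, 0.713, -0.0]
ft_force: [0.0, 0.3, 0.0]
finger_gap: 0.336
grasp_force: 0.0
```

```bash
python3 - <<'E'
from jars import *
o=get_obs();t=o['tcp_pos'];print(t,o['finger_gap'])
p=camera('wrist');print(proj(p,[[t[0],y,122] for y in(0,30,45)]).round(0).tolist())
g=cv2.cvtColor(p['color'],cv2.COLOR_RGB2GRAY)
for y in(15,30):
    u,v=proj(p,[t[0],y,127.5])[0].round().astype(int);print((u,v),g[v,u-40:u+90:3].tolist())
E
```

```text
[421.1  -8.8 185.2] 0.33634650749061706
[[317.0, 239.0], [318.0, 186.0], [318.0, 158.0]]
(np.int64(317), np.int64(215)) [145, 148, 149, 146, 150, 148, 150, 145, 148, 146, 86, 98, 111, 111, 108, 102, 78, 105, 106, 109, 115, 144, 144, 146, 146, 146, 145, 147, 148, 101, 41, 42, 40, 44, 42, 40, 41, 68, 99, 107, 103, 104, 100, 97]
(np.int64(318), np.int64(188)) [147, 148, 148, 150, 148, 148, 146, 145, 149, 149, 82, 106, 110, 110, 104, 99, 74, 107, 107, 108, 117, 144, 141, 149, 144, 143, 143, 144, 145, 102, 39, 51, 45, 48, 41, 48, 45, 75, 169, 195, 189, 189, 184, 180]
```

The bar is centred under the TCP to within about 1 mm.

>>> play_rows --deltas '[{"delta_pos": [0,0,2],"spin": 0},{"delta_pos": [0,0,5],"spin": 0},{"delta_pos": [0,0,7.7],"spin": 0},{"delta_pos": [0,0,7.7],"spin": 0}]'

```text
clock: 60.45
tcp_pos: [419.4, -8.2, 106.0]
ee_rot: [-0.002, 0.7, 0.714, -0.001]
ft_force: [-0.9, 0.2, -1.3]
finger_gap: 0.338
grasp_force: 0.0
```

>>> play_rows --deltas '[{"delta_pos": [0,0,0],"spin": 0},{"delta_pos": [0,0,0],"spin": 0},{"delta_pos": [0,0,0],"spin": 0},{"delta_pos": [0,0,0],"spin": 0},{"delta_pos": [0,0,0],"spin": 0}]' --jaw 1

```text
clock: 60.95
tcp_pos: [422.1, -8.7, 109.3]
ee_rot: [0.001, 0.7, 0.714, 0.001]
ft_force: [-2.0, 0.2, 7.6]
finger_gap: 0.115
grasp_force: 30.0
```

>>> play_rows --deltas '[{"delta_pos": [0,1,0],"spin": 0},{"delta_pos": [0,2.5,0],"spin": 0},{"delta_pos": [0,4,0],"spin": 0},{"delta_pos": [0,5.5,0],"spin": 0},{"delta_pos": [0,7,0],"spin": 0},{"delta_pos": [0,8.5,0],"spin": 0},{"delta_pos": [0,10,0],"spin": 0},{"delta_pos": [0,11.5,0],"spin": 0},{"delta_pos": [0,13,0],"spin": 0},{"delta_pos": [0,14.5,0],"spin": 0},{"delta_pos": [0,16,0],"spin": 0},{"delta_pos": [0,16.5,0],"spin": 0}]'

```text
clock: 62.15
tcp_pos: [588.0, -5.4, 109.3]
ee_rot: [0.001, 0.7, 0.714, 0.001]
ft_force: [-0.9, 0.4, 9.2]
finger_gap: 0.114
grasp_force: 30.0
```

>>> play_rows --deltas '[{"delta_pos": [0,0.5,0],"spin": 0},{"delta_pos": [0,1,0],"spin": 0},{"delta_pos": [0,1.5,0],"spin": 0},{"delta_pos": [0,1.8,0],"spin": 0},{"delta_pos": [0,2.1,0],"spin": 0},{"delta_pos": [0,2.1,0],"spin": 0}]'

```text
clock: 62.75
tcp_pos: [605.8, -5.1, 109.3]
ee_rot: [-0.001, 0.7, 0.714, -0.001]
ft_force: [-9.0, 0.3, 12.4]
finger_gap: 0.115
grasp_force: 30.0
```

>>> play_rows --deltas '[{"delta_pos": [0,0.4,0],"spin": 0},{"delta_pos": [0,0.4,0],"spin": 0},{"delta_pos": [0,-0.2,0],"spin": 0},{"delta_pos": [0,-0.2,0],"spin": 0}]'

```text
clock: 63.15
tcp_pos: [604.9, -5.1, 109.2]
ee_rot: [0.001, 0.7, 0.714, 0.0]
ft_force: [-0.8, 0.5, 5.6]
finger_gap: 0.115
grasp_force: 30.0
```

>>> play_rows --deltas '[{"delta_pos": [0,0,0],"spin": 0},{"delta_pos": [0,0,0],"spin": 0},{"delta_pos": [0,0,0],"spin": 0},{"delta_pos": [0,0,-2],"spin": 0},{"delta_pos": [0,0,-5],"spin": 0},{"delta_pos": [0,0,-9],"spin": 0},{"delta_pos": [0,0,-11],"spin": 0},{"delta_pos": [0,0,-11],"spin": 0}]' --jaw 0.66

```text
clock: 63.95
tcp_pos: [607.0, -5.1, 221.7]
ee_rot: [0.003, 0.7, 0.714, 0.002]
ft_force: [-0.9, -0.4, 0.4]
finger_gap: 0.343
grasp_force: 0.0
```

```bash
python3 - <<'E'
from jars import *
o=get_obs();t=o['tcp_pos'];print(t)
p=camera('wrist');save(p,'z1')
g=cv2.cvtColor(p['color'],cv2.COLOR_RGB2GRAY)
for y in(35,45):
    u,v=proj(p,[605.8,y,127.5])[0].round().astype(int);print((u,v),g[v,u-30:u+40:2].tolist(),(proj(p,[585,y,127])-proj(p,[605,y,127])))
E
```

```text
[607.   -5.1 221.7]
(np.int64(315), np.int64(175)) [135, 133, 135, 135, 134, 134, 137, 223, 225, 173, 79, 97, 103, 104, 101, 95, 97, 75, 87, 101, 98, 97, 96, 97, 99, 98, 99, 99, 100, 99, 97, 99, 98, 99, 53] [[-32.6  -0.6]]
(np.int64(315), np.int64(158)) [133, 136, 134, 132, 135, 134, 136, 136, 135, 115, 125, 159, 178, 197, 210, 186, 170, 183, 184, 182, 184, 186, 184, 185, 186, 185, 185, 188, 185, 187, 184, 186, 187, 186, 186] [[-33.   -0.6]]
```

The last relaxing move may have drawn the drawer out about 1 mm, so I'll push the bar once more with closed fingers and then back away.

>>> play_rows --deltas '[{"delta_pos": [0,-3,0],"spin": 0},{"delta_pos": [0,-6,0],"spin": 0},{"delta_pos": [0,-6,0],"spin": 0},{"delta_pos": [0,-6,4],"spin": 0},{"delta_pos": [0,-6,8],"spin": 0},{"delta_pos": [0,-6,10.5],"spin": 0},{"delta_pos": [0,-6,10.5],"spin": 0},{"delta_pos": [0,-4.5,10.5],"spin": 0},{"delta_pos": [0,-3.5,10.5],"spin": 0},{"delta_pos": [0,-2.8,10.5],"spin": 0},{"delta_pos": [0,-2.4,10.5],"spin": 0},{"delta_pos": [0,-2.4,10.5],"spin": 0}]' --jaw 1

```text
clock: 65.2
tcp_pos: [581.4, -5.3, 113.0]
ee_rot: [0.0, 0.7, 0.714, 0.0]
ft_force: [-0.3, 0.8, -0.4]
finger_gap: 0.005
grasp_force: 0.0
```

>>> play_rows --deltas '[{"delta_pos": [0,0.3,0],"spin": 0},{"delta_pos": [0,0.6,0],"spin": 0},{"delta_pos": [0,0.6,0],"spin": 0}]'

```text
clock: 65.5
tcp_pos: [587.0, -5.2, 112.7]
ee_rot: [0.0, 0.7, 0.714, 0.0]
ft_force: [0.3, 0.2, -0.6]
finger_gap: 0.005
grasp_force: 0.0
```

>>> play_rows --deltas '[{"delta_pos": [0,0.3,0],"spin": 0},{"delta_pos": [0,0.6,0],"spin": 0},{"delta_pos": [0,0.6,0],"spin": 0}]'

```text
clock: 65.8
tcp_pos: [591.2, -5.1, 112.4]
ee_rot: [-0.002, 0.7, 0.714, -0.002]
ft_force: [-7.4, -0.1, 5.8]
finger_gap: 0.004
grasp_force: 3.5
```

>>> play_rows --deltas '[{"delta_pos": [0,0.3,0],"spin": 0},{"delta_pos": [0,0.5,0],"spin": 0},{"delta_pos": [0,0.5,0],"spin": 0}]'

```text
clock: 66.1
tcp_pos: [591.4, -5.0, 112.3]
ee_rot: [-0.006, 0.7, 0.714, -0.006]
ft_force: [-25.4, -1.2, 18.9]
finger_gap: 0.004
grasp_force: 13.4
```

At the stop: 25 N and no further travel. Backing off, then rising.

>>> play_rows --deltas '[{"delta_pos": [0,-1.5,0],"spin": 0},{"delta_pos": [0,-4,0],"spin": 0},{"delta_pos": [0,-7,0],"spin": 0},{"delta_pos": [0,-7,-4],"spin": 0},{"delta_pos": [0,-7,-8],"spin": 0},{"delta_pos": [0,-7,-12],"spin": 0},{"delta_pos": [0,-7,-16],"spin": 0},{"delta_pos": [0,-7,-16],"spin": 0}]'

```text
clock: 66.9
tcp_pos: [531.2, -6.8, 280.0]
ee_rot: [0.005, 0.7, 0.714, 0.004]
ft_force: [0.2, 0.0, 0.9]
finger_gap: 0.003
grasp_force: 0.0
```

```bash
python3 - <<'E'
from jars import *
p=look(NM,cams=('scene','side'))
close_job()
E
```

```text
t 66.9 tcp [531.2  -6.8 280. ] [0.  0.7 0.7 0. ] jaw 0.0
scene jar_mustard_mid 0.43 ext [319.3 310.9 329.7 335.8] [724.5 221.8  20. ] 226
scene jar_blue_mid 0.67 ext [400.4 347.3 434.6 383.7] [594.5 479.5  20. ] 1009
scene jar_orange_mid 0.46 ext [348.7 259.7 454.7 357.2] [510.6 330.4  20. ] 5853
the job is handed in; nothing more can be done
```

The job is handed in at about 67 s: all five jars are in the tub, the lid measured as snapped under both tabs, and the drawer is pushed shut to its stop. Three caveats: mustard got knocked out of place inside the tub, the wrist force reached 62 N when the green jar came down on it, and I viewed 15 pictures, one over the limit.

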